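# Load the battery pack into the sprung bay of the microscope power unit

## Task

Get the sloping microscope power unit ready: first swing its keeper bar fully open, clear of the bay. Then pick up the battery pack, put its narrow nose against the sprung carriage at the upper end of the bay, press the carriage back and push the pack in, flat and fully down on the bay floor, so that its tail is caught behind the lip at the lower end; let go of the pack, and swing the keeper bar back across it as far as it goes. Do not disturb the jar, Petri dish, tape roll or onion standing about.

Things in the scene. Friction and masses are not known exactly. Their poses are not given: they have to be found in the camera images.
- bay: Sloping top plate, 190 (x) x 160 mm (y), of the wedge-shaped grey power unit, which does not move during the run. Origin at the centre of its upper face, 76 mm above the worktop; x points 30 degrees up the slope (roughly to the robot's left), y across the slope (roughly towards the robot), z out of the plate, leaning to the right. A 42 mm high stop block stands at x = 72 to 84. From x = -48 to +10 both sides are free for fingers.
- lip_top (a point): Middle of the top inner edge of the aluminium lip at the bay's lower end, at bay x = -70 mm; the lip is 14 mm high, 71 mm wide and 10 mm thick (x = -80 to -70). Beside it two guides, 12 mm high, run from x = -70 to -48 with inner faces at y = +-29.5 mm. Axes as the bay.
- pack_seat (a point): Where the pack's centre is when seated: bay x = -15, y = 0, z = 17 mm (underside on the plate, tail on the lip, nose up the slope). The spring's squeeze holds the pack at whatever height it is let go, so push it right down on the plate before letting go; a pack left 4 mm high blocks the keeper. Axes as the bay.
- carriage (a joint): Sprung grey carriage, 75 mm wide, at the bay's upper end: 0 = relaxed, grows in m as it is pushed up the slope, stop at 0.022; spring 6 N at 0, 9.6 N at 0.012, 12.6 N at the stop. Relaxed, its face is 98 mm from the lip, 12 mm too little for the pack; it reads 0.012 on the seated pack.
- carriage_face (a point): Centre of the carriage's face (two copper contacts) that the nose tip presses on: at bay x = 28 mm when relaxed, 22 mm above the plate. The face reaches from 2 to 42 mm above the plate. Beside it two cheeks, as high, stand 14 mm forward, 40 mm apart: only the pack's narrow nose fits between them. Axes as the bay.
- keeper (a joint): Flat steel bar on a post at bay x = -58, y = +62 mm, turning about the bay's z: 0 = straight across the bay (stop); grows in rad as its free end swings up the slope, then out over the side of the unit (bay +y, towards the robot); 1.57 = pointing up the slope, 2.2 = fully open (stop). Starts near closed, stays where left; 1 N at the knob moves it. Passes 4 mm above the seated pack.
- keeper_knob (a point): On the upright black round knob at the keeper's free end, 75 mm from the post's axis: 15 mm diameter, 45 to 77 mm above the plate along the bay's z; this point is 63 mm above the plate. At joint angle a the knob is at bay x = -58 + 75 sin a, y = 62 - 75 cos a (mm).
- pack_mid (a point): Centre of the loose black battery pack, half-way up; it starts flat on the worktop. 110 mm long (x), 46 wide (y), 34 high (z), about 0.26 kg. x points to its nose: body from x = -55 (tail) to +37, then the nose, 30 mm wide and 24 high (x = +37 to +55, last 6 mm 26 wide, two copper contacts). Grip across the 46 mm width near x = -8.
- specimen_jar: Bystander: white lidded jar, 56 mm diameter, 72 mm tall; origin at the centre of its underside.
- petri_dish: Bystander: lidded Petri dish, 61 mm diameter, 15 mm tall; origin at the centre of its underside.
- tape_roll: Bystander: roll of tape lying flat, 104 mm diameter, 25 mm tall; origin at the centre of its underside.
- onion: Bystander: onion, 60 mm diameter, 71 mm tall; origin at the centre of its underside.

How it is judged:
On the way, in this order (a step that is already met when the one before it is completed fails the run):
1. the keeper bar is swung open, clear of the bay (at least 1.5 rad) (value of joint keeper above 1.5 rad), for 0.1 s.
2. the pack is lifted off the worktop (height (world z) of pack_mid above 0.06 m), for 0.1 s.
3. the pack is in the bay, in line with it, and the carriage is pressed back more than 11 mm (value of joint carriage above 0.011 m and x of pack_mid in the frame of bay between -0.03 and 0.005 m and y of pack_mid in the frame of bay between -0.01 and 0.01 m and z of pack_mid in the frame of bay between 0.01 and 0.06 m).
4. the pack lies seated between lip and carriage with the robot's fingers off it (x of pack_mid in the frame of bay between -0.019 and -0.011 m and y of pack_mid in the frame of bay between -0.0065 and 0.0065 m and z of pack_mid in the frame of bay between 0.012 and 0.0215 m and angle between the z axis of pack_mid and the z axis of bay, either way round below 0.07 rad and angle between the x axis of pack_mid and the x axis of bay, either way round below 0.12 rad and value of joint carriage between 0.008 and 0.016 m and value of joint keeper above 0.8 rad and contact force between the fingers and pack below 0.1 N), for 0.2 s.
At the end, for the whole second after the job is handed in: Pack flat in the bay, nose up the slope, tail behind the lip (centre within 4 mm along, 6.5 mm across, 4.5 mm in height; 4 degrees of flat, 7 of straight), carriage at 0.008 to 0.016 on its nose, keeper below 0.15 rad, bystanders within 30 mm of their starts (x of pack_mid in the frame of bay between -0.019 and -0.011 m and y of pack_mid in the frame of bay between -0.0065 and 0.0065 m and z of pack_mid in the frame of bay between 0.012 and 0.0215 m and angle between the z axis of pack_mid and the z axis of bay, either way round below 0.07 rad and angle between the x axis of pack_mid and the x axis of bay, either way round below 0.12 rad and value of joint carriage between 0.008 and 0.016 m and value of joint keeper below 0.15 rad and distance of each of specimen_jar, petri_dish, tape_roll, onion from where it was at the start of the episode below 0.03 m); the robot touches nothing.
It fails at once if the jar is knocked away by more than 30 mm (distance of specimen_jar from where it was at the start of the episode above 0.03 m).
It fails at once if the Petri dish is knocked away by more than 30 mm (distance of petri_dish from where it was at the start of the episode above 0.03 m).
It fails at once if the tape roll is knocked away by more than 30 mm (distance of tape_roll from where it was at the start of the episode above 0.03 m).
It fails at once if the onion is knocked away by more than 30 mm (distance of onion from where it was at the start of the episode above 0.03 m).
It also fails if it takes over 64 s, if anything falls off the work surface, if the arm or the gripper's body presses on something with over 40 N, if the wrist force passes 120 N, or if a joint passes its speed limit or range.

## Robot

A 7-joint arm with a two-finger parallel gripper is mounted at the origin on a cart in front of the work surface, level with it; the furniture and walls round the work are solid. World frame = base frame: x ahead of the robot, y to its left, z up, the work surface at z = 0. Lengths are in m, angles in rad, forces in N, time in s.
With the tool pointing down it reaches from about 0.425 to 0.95 m from the base axis. Payload 4.7 kg.
Tool frame: the origin (TCP) lies on the centre line of the jaws, within the pads' length; the fingertips stand robot.nose_length ahead of it and the grasp point (between the pads) lies 8 mm behind it (robot.nose_length is the distance from the TCP to the fingertips, in m); z points along the fingers, x is the direction in which the jaws open and shut, and the axes are right-handed (so a half turn about z gives the same grasp; the last joint's range is limited). The gripper opens to 85 mm and grips with 20 to 120 N. Pads are 22 mm wide; open, the fingers measure 114 mm over their backs; the gripper's body (76 mm by 85 mm) begins 54 mm behind the grasp point. The pads swing forward as they close: fully open they stand 13 mm farther back than shut.
Start: joints at [-1.325, 0.469, -0.049, 1.532, 0.024, 1.141, -0.082], TCP at [0.183, 0.65, 0.242] pointing down, gripper open.
Joint ranges: [-2.59, 2.59], [-0.33, 1.99], [-1.39, 1.29], [0.1, 2.45], [-1.04, 4.18], [0.21, 1.99], [-2.66, 2.66]. Speed limits (rad/s): [2.57, 2.57, 3.14, 3.14, 3.14, 3.14, 3.14].

## Interface

Orientations are given as [roll, pitch, yaw] about the fixed x, y, z axes, in that order (R = Rz(yaw) Ry(pitch) Rx(roll)).
In Python, from plant import robot gives the robot as it stands. Calls block until the motion is done:
- robot.goto(position, orientation): joint-space move of the TCP to a pose.
- robot.move_straight(position, vel=0.15, attitude=None, contact_N=None): straight line of the TCP; attitude=None keeps the orientation; vel is the mean speed in m/s. With contact_N (N) it stops when the force on the tool has changed by that much, and returns True; else False.
- robot.move_joints(angles): joint-space move.
- robot.grip(opening, strength=None): opening from 0.0 (shut) to 1.0 (fully open); strength is the grip in N (None keeps the last); returns when the fingers have stopped.
- robot.sleep(seconds).
- robot.inverse_kinematics(position, orientation): joint angles nearest the present ones, or None.
- robot.sense(): the state.
- robot.grab_frame(name): name is "side" or "top"; returns a dict with "image" (400x640x3 uint8, red, green, blue), "range_z" (400x640 float32, m along the optical axis (not along the pixel's ray), 0 where there is no reading), "fx", "fy", "cx", "cy" (pixels), "R" (3x3) and "t" (3): a world point X has camera coordinates R X + t. Camera axes: x right, y down, z forward; pixel columns grow to the right and rows downward; lengths in m; the calibration is good to about 2 mm. A picture is of the moment at which its call begins.
A pose or a line that the arm cannot do raises robot.IKError and nothing moves.
- robot.close_job(): hands the job in, once; it reports no verdict.
The state is a dict: "t": time; "joint_pos": joint angles; "joint_velocities": joint speeds; "effort": joint torques, N m; "tcp_pos": TCP position; "tcp_rot": TCP orientation; "wrist_force": force on the tool from outside, world axes, zero at the start; "torque": the same for the moment, N m; "opening": opening from 0.0 (shut) to 1.0 (fully open).
Only numpy, scipy, OpenCV 4.12 (cv2) and the standard library are available. Lean on these libraries where they do the work, as an engineer would, in place of code of your own. Each camera call takes 0.05 s, during which the arm holds its last target.

## Working session

There is one attempt and no reset: what is moved stays moved. The work goes in short steps, each a Python script; the robot and the scene stay as the last script left them, time stands still between calls to the robot, and variables do not carry over. Pictures are saved under pics/ and viewed, and the job is handed in when it is done.

```bash
ls; mkdir -p pics; python3 - <<'E'
from plant import robot
import cv2,numpy as np
s=robot.sense(); print({k:np.round(v,3) for k,v in s.items()}, robot.nose_length)
for n in ("side","top"):
    f=robot.grab_frame(n); cv2.imwrite(f"pics/{n}0.png",f["image"][:,:,::-1]); np.savez(f"{n}0.npz",**f)
    print(n,f["fx"],f["fy"],f["cx"],f["cy"],f["R"],f["t"], -f["R"].T@f["t"])
E
```

```text
pics
{'t': np.float64(0.0), 'joint_pos': array([-1.325,  0.469, -0.049,  1.534,  0.024,  1.141, -0.082]), 'joint_velocities': array([-0.001, -0.001,  0.001, -0.   ,  0.001,  0.002,  0.001]), 'effort': array([-0.0000e+00, -5.1031e+01, -4.7000e-02, -2.3771e+01,  1.1000e-02,
        7.0000e-03, -0.0000e+00]), 'tcp_pos': array([0.183, 0.649, 0.241]), 'tcp_rot': array([3.142e+00, 2.000e-03, 1.296e+00]), 'wrist_force': array([ 0.309, -0.379,  0.051]), 'torque': array([ 0.019, -0.005, -0.006]), 'opening': np.float64(1.003)} 0.011
side 475.5899153948169 475.5899153948169 316.5208458649261 192.36599861063132 [[ 0.99397937 -0.10917381  0.00927863]
 [-0.06103193 -0.62201361 -0.78062422]
 [ 0.09099516  0.77535808 -0.62493178]] [-0.53131125  0.06052208  1.47737134] [ 0.39737257 -1.16585152  0.97543114]
top 475.8875449136953 475.8875449136953 320.04295128723317 201.19802084424353 [[-0.02675508 -0.99962157  0.0063946 ]
 [-0.99836075  0.02639647 -0.05078429]
 [ 0.05059627 -0.00774286 -0.99868917]] [-0.05087278  0.54180755  1.5519805 ] [ 0.46103386 -0.05313858  1.57778674]
```

View pics/side0.png

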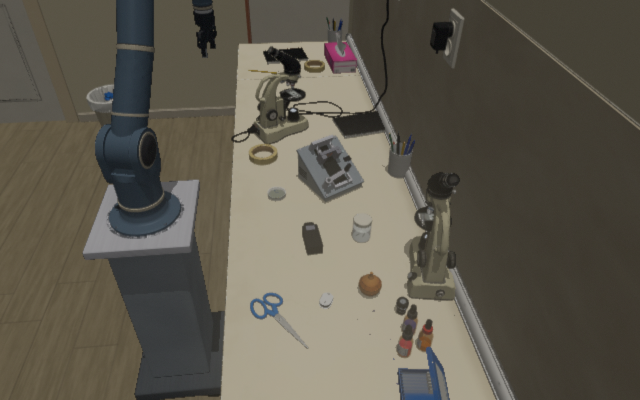

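View pics/top0.png

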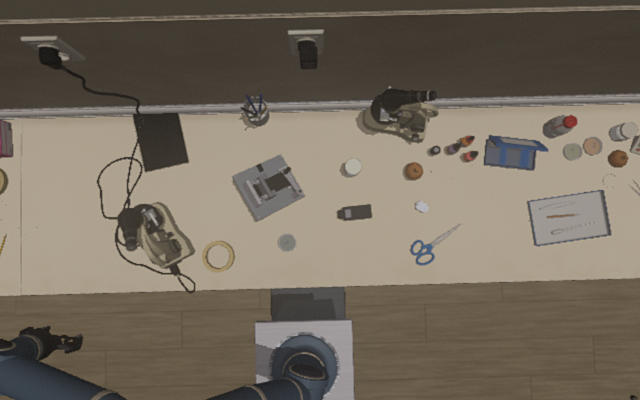

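The top view shows the power unit at about (268,188), the pack at (354,213), the jar at (352,167), the dish at (287,242), the tape at (219,256) and the onion at (414,171). I'll zoom in on these.

```bash
python3 - <<'E'
import cv2,numpy as np
a=cv2.imread('pics/top0.png')[140:260,215:395]; cv2.imwrite('pics/topz.png',cv2.resize(a,None,fx=4.4,fy=4.4,interpolation=cv2.INTER_CUBIC))
a=cv2.imread('pics/side0.png')[125:265,260:400]; cv2.imwrite('pics/sidez.png',cv2.resize(a,None,fx=4.2,fy=4.2,interpolation=cv2.INTER_CUBIC))
E
```

```text
(no output)
```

View pics/topz.png

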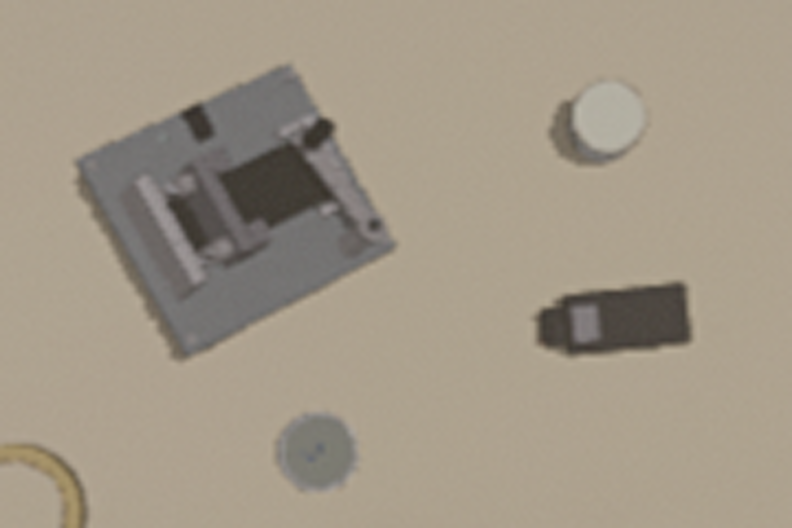

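View pics/sidez.png

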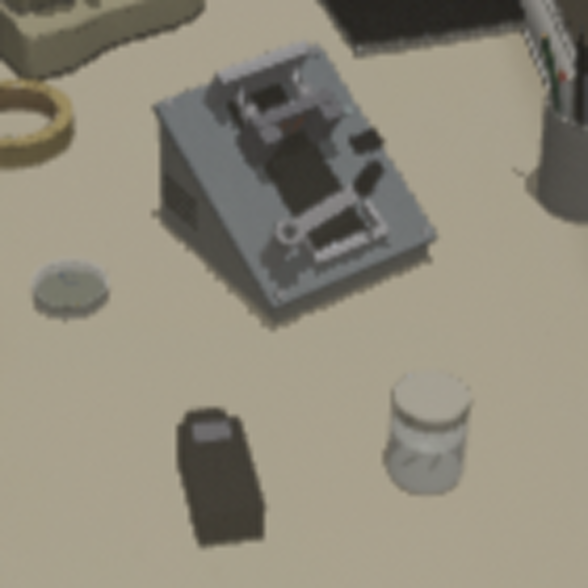

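```bash
cat > h.py <<'E'
import numpy as np,cv2
def load(n): return dict(np.load(n+'.npz'))
def cam(f): return f["R"],f["t"],-f["R"].T@f["t"]
def rays(f,uv):
    uv=np.atleast_2d(uv).astype(float); R,t,C=cam(f)
    d=np.c_[(uv[:,0]-f["cx"])/f["fx"],(uv[:,1]-f["cy"])/f["fy"],np.ones(len(uv))]@R
    return C,d
def onplane(f,uv,n,p0):
    C,d=rays(f,uv); s=((np.asarray(p0)-C)@n)/(d@n); return C+d*s[:,None]
def onz(f,uv,z): return onplane(f,uv,np.array([0,0,1.]),np.array([0,0,z]))
def proj(f,X):
    c=np.atleast_2d(X)@f["R"].T+f["t"]; return np.c_[c[:,0]/c[:,2]*f["fx"]+f["cx"],c[:,1]/c[:,2]*f["fy"]+f["cy"]]
def cloud(f):
    h,w=f["range_z"].shape; v,u=np.mgrid[:h,:w]
    C,d=rays(f,np.c_[u.ravel(),v.ravel()]); P=C+d*f["range_z"].reshape(-1,1)
    return P.reshape(h,w,3)
E
python3 - <<'E'
from h import *
for n in ("top0","side0"):
    f=load(n); P=cloud(f); valid=f["range_z"]>0
    # table check
    t=valid&(abs(P[...,2])<.03)&(P[...,0]>.45)&(P[...,0]<.8)&(abs(P[...,1])<.3)
    print(n,'table z',np.median(P[t][:,2]),P[t][:,2].std())
    m=valid&(P[...,2]>.02)&(P[...,2]<.2)
    m[:]=m
    k,lab,st,ce=cv2.connectedComponentsWithStats(m.astype(np.uint8))
    for i in range(1,k):
        if st[i,4]>60:
            q=P[lab==i]; print(st[i],np.round(q.mean(0),3),np.round(q[:,2].max(),3))
E
```

```text
top0 table z 0.00043012744448900353 0.0045173326458196475
[    0    78   640    64 15089] [ 0.856 -0.078  0.093] 0.2
[545 115  33  23 543] [ 0.755 -0.828  0.096] 0.183
[  0 119  11  39 359] [0.768 0.95  0.044] 0.073
[612 122  28  27 431] [ 0.735 -1.062  0.056] 0.084
[487 135  62  18 601] [ 0.705 -0.697  0.078] 0.112
[448 136  27  19 232] [ 0.709 -0.523  0.061] 0.109
[431 146  10   9  73] [ 0.696 -0.446  0.04 ] 0.048
[465 151  14  11 118] [ 0.672 -0.555  0.06 ] 0.104
[608 150  21  18 284] [ 0.652 -1.041  0.041] 0.074
[ 233  155   72   66 2720] [0.586 0.094 0.09 ] 0.161
[344 158  18  19 258] [ 0.643 -0.172  0.068] 0.085
[405 162  19  19 261] [ 0.629 -0.372  0.043] 0.078
[  0 169   6  22  75] [0.635 0.971 0.025] 0.032
[ 134  203   62   91 2020] [0.43  0.412 0.093] 0.2
[338 204  35  17 451] [ 0.499 -0.18   0.034] 0.045
[202 241  32  32 334] [0.369 0.272 0.025] 0.036
[280 345  50  33 695] [ 0.053 -0.006  0.089] 0.198
side0 table z -0.0016742635892761926 0.006130968898458244
[  0   0 105   4 261] [-0.96   2.096  0.028] 0.05
[  245     0   321   400 21684] [0.806 0.09  0.105] 0.2
[ 231   83   77   60 2072] [0.429 0.415 0.093] 0.2
[ 296  135   68   64 2675] [0.578 0.079 0.077] 0.153
[249 144  28  17 163] [0.37  0.267 0.023] 0.029
[ 101  150   68   74 2698] [ 0.012 -0.046  0.114] 0.2
[352 213  20  26 420] [ 0.643 -0.187  0.056] 0.076
[302 222  21  30 440] [ 0.499 -0.191  0.031] 0.038
[358 272  24  23 388] [ 0.628 -0.388  0.04 ] 0.073
[395 297  14  14 141] [ 0.695 -0.453  0.037] 0.044
[397 304  21  50 586] [ 0.684 -0.545  0.058] 0.1
[ 417  319   33   81 1030] [ 0.71  -0.64   0.075] 0.108
```

```bash
python3 - <<'E'
from h import *
f=load("top0"); im=f["image"].astype(int)
m=((im[...,0]-im[...,2])<12).astype(np.uint8)   # not beige
roi=np.zeros_like(m); roi[140:235,220:315]=1; m&=roi
k,lab,st,ce=cv2.connectedComponentsWithStats(m); i=1+st[1:,4].argmax(); print(st[i])
m=(lab==i).astype(np.uint8); 
c,_=cv2.findContours(m,cv2.RETR_EXTERNAL,cv2.CHAIN_APPROX_NONE); c=max(c,key=cv2.contourArea)
ap=cv2.approxPolyDP(c,6,True)[:,0]; print(ap.tolist())
c=c[:,0].astype(float); L=[]
for a,b in zip(ap,np.roll(ap,-1,0)):
    d=(b-a)/np.linalg.norm(b-a); s=(c-a)@d; e=abs((c-a)@np.array([-d[1],d[0]]))
    q=c[(s>6)&(s<np.linalg.norm(b-a)-6)&(e<3)]
    vx,vy,x0,y0=cv2.fitLine(q.astype(np.float32),cv2.DIST_HUBER,0,.01,.01).ravel(); n=np.array([-vy,vx])
    # push contour (pixel centres of inside) outward half a pixel
    cen=c.mean(0); off=n@[x0,y0]; sgn=np.sign(off-n@cen); L.append((n,off+.5*sgn))
cor=[np.linalg.solve(np.array([L[j-1][0],L[j][0]]),[L[j-1][1],L[j][1]]) for j in range(len(L))]
for p in cor:
    print(np.round(p,2),'hi',np.round(onz(f,p,.1235)[0],4),'lo',np.round(onz(f,p,.0285)[0],4))
np.save('cor_top.npy',cor)
# plane fit from depths
for n in ("top0","side0"):
    g=load(n);P=cloud(g)
    if n=="top0":
        mm=cv2.erode(m,np.ones((5,5)))>0
        q=P[mm]
        q=q[q[:,2]<.14]
        best=None; rng=np.random.default_rng(0)
        for _ in range(500):
            a,b,cc=q[rng.choice(len(q),3,False)]; nn=np.cross(b-a,cc-a); 
            if np.linalg.norm(nn)<1e-6: continue
            nn/=np.linalg.norm(nn); s=(abs((q-a)@nn)<.006).sum()
            if best is None or s>best[0]: best=(s,nn,a)
        w=q[abs((q-best[2])@best[1])<.006]; ce=w.mean(0); nn=np.linalg.svd(w-ce)[2][2]; nn*=np.sign(nn[2])
        print('plane',nn,np.degrees(np.arccos(nn[2])),'yaw upslope',np.degrees(np.arctan2(-nn[1],-nn[0])),len(w),len(q),ce)
E
```

```text
[ 233  155   71   66 2379]
[[280, 155], [233, 176], [257, 220], [303, 196]]
[279.97 154.2 ] hi [0.6826 0.0548 0.1235] lo [0.697  0.0619 0.0285]
[231.42 176.1 ] hi [0.6189 0.205  0.1235] lo [0.6292 0.2219 0.0285]
[256.68 220.5 ] hi [0.4809 0.1304 0.1235] lo [0.4822 0.1424 0.0285]
[304.54 195.51] hi [ 0.5534 -0.0174  0.1235] lo [ 0.5594 -0.0151  0.0285]
plane [ 0.24153481 -0.43928449  0.86526879] 30.08658879979226 yaw upslope 118.80361721439891 942 1363 [0.58402422 0.10125525 0.0827031 ]
```

```bash
cat >> h.py <<'E'
def bayframe(cx,cy,yaw_deg,cz=.076):
    y=np.radians(yaw_deg); c,s=np.cos(np.pi/6),.5
    bx=np.array([np.cos(y)*c,np.sin(y)*c,s]); by=np.array([-np.sin(y),np.cos(y),0]); bz=np.cross(bx,by)
    return np.c_[bx,by,bz],np.array([cx,cy,cz])
E
python3 - <<'E'
from h import *
R,o=bayframe(.5891,.0986,118.65)
pts=[]
for z in(0,):
    for a,b in((-95,-80),(95,-80),(95,80),(-95,80)): pts.append((a,b,z))
F={'r':pts,'g':[(-70,-35.5,14),(-70,35.5,14),(-80,-35.5,14),(-80,35.5,14)],'b':[(72,-40,42),(72,40,42),(84,40,42),(84,-40,42)],'c':[(-58,62,50),(28,0,42),(14,20,42),(14,-20,42)]}
col=dict(r=(0,0,255),g=(0,255,0),b=(255,0,0),c=(255,255,0))
for n,(y0,y1,x0,x1),s in(("top0",(150,228,225,315),8),("side0",(130,202,290,370),8)):
    f=load(n); im=cv2.resize(f["image"][y0:y1,x0:x1,::-1],None,fx=s,fy=s,interpolation=cv2.INTER_CUBIC)
    for k,v in F.items():
        uv=proj(f,(np.array(v)/1000)@R.T+o)
        for u in uv: 
            p=((u-[x0,y0]+.5)*s-.5); cv2.drawMarker(im,tuple(int(round(t)) for t in p),col[k],cv2.MARKER_CROSS,12,1)
    cv2.imwrite(f'pics/chk_{n}.png',im)
E
```

```text
(no output)
```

View pics/chk_top0.png

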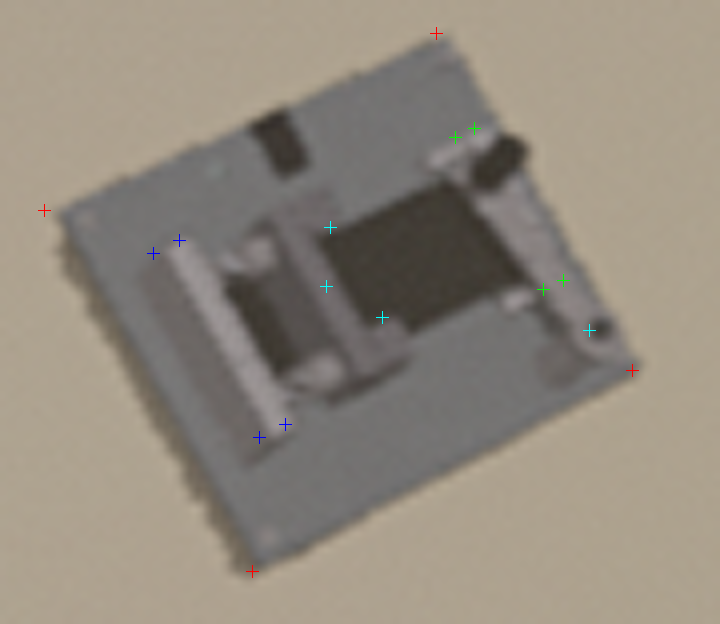

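View pics/chk_side0.png

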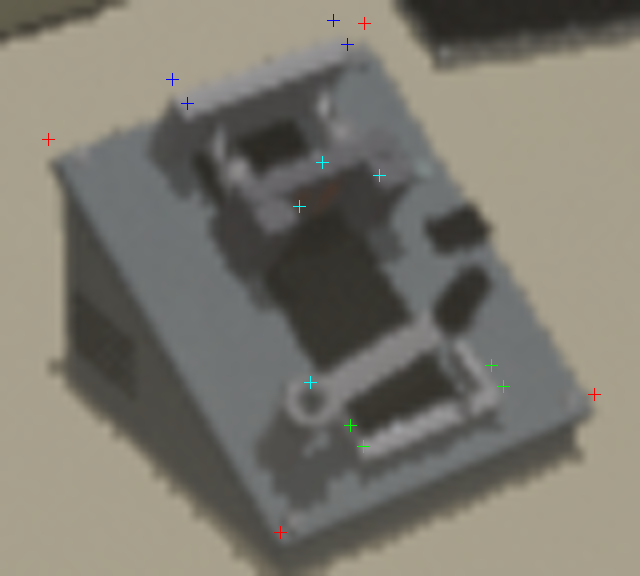

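```bash
cat > fit.py <<'E'
from h import *
from scipy.optimize import least_squares
O={'top0':(225,150),'side0':(290,130)}
pk={'top0':[((95,-80,0),(62,217)),((95,80,0),(253,573)),((-95,80,0),(640,368)),((-95,-80,0),(447,35)),((-58,62,50),(600,328))],
'side0':[((-95,80,0),(282,540)),((-95,-80,0),(592,410)),((95,80,0),(55,160)),((95,-80,0),(372,48)),((-58,62,50),(312,400))]}
def run(keys,dz=0):
    def res(p):
        R,o=bayframe(*p,.076+dz); r=[]
        for n in keys:
            f=load(n)
            for b,z in pk[n]:
                uv=proj(f,(np.array(b)/1000)@R.T+o)[0]; r.append(uv-((np.array(z)+.5)/8-.5+O[n]))
        return np.concatenate(r)
    s=least_squares(res,[.589,.098,118.6],x_scale=[.01,.01,1],loss='soft_l1'); print(keys,np.round(s.x,4),np.round(res(s.x).reshape(-1,2),2).tolist())
run(['top0']);run(['side0']);run(['top0','side0'])
E
python3 fit.py
```

```text
['top0'] [5.885000e-01 9.470000e-02 1.187353e+02] [[-0.98, -0.66], [1.18, -0.03], [0.24, 0.4], [-0.2, -0.11], [-0.1, 0.36]]
['side0'] [5.893000e-01 8.710000e-02 1.182136e+02] [[-0.07, 1.25], [0.91, 0.3], [-0.47, -0.77], [-0.22, -1.28], [0.03, -0.01]]
['top0', 'side0'] [5.892000e-01 9.310000e-02 1.185165e+02] [[-0.43, -1.02], [1.56, -0.29], [0.69, 0.33], [0.41, -0.27], [0.38, 0.26], [-0.15, 0.08], [0.56, -0.9], [-0.69, -1.68], [-0.68, -2.22], [-0.09, -1.16]]
```

```bash
cat > edges.py <<'E'
from h import *
from scipy.ndimage import map_coordinates
from scipy.optimize import least_squares
def edge(im,a,b,half=4,trim=.08):
    a=np.array(a,float);b=np.array(b,float);d=(b-a);L=np.linalg.norm(d);d/=L;n=np.array([-d[1],d[0]])
    s=np.linspace(trim*L,(1-trim)*L,60);e=np.arange(-half,half+.01,.1);out=[]
    for k in s:
        p=a+d*k+e[:,None]*n
        pr=np.stack([map_coordinates(im[...,c],[p[:,1],p[:,0]],order=1) for c in range(3)],-1)
        g=np.linalg.norm(np.gradient(cv2.GaussianBlur(pr,(1,9),0),axis=0),axis=1)
        j=g.argmax(); w=slice(max(0,j-8),j+9); out.append(a+d*k+n*(e[w]@g[w]/g[w].sum()))
    out=np.array(out,np.float32)
    l=cv2.fitLine(out,cv2.DIST_WELSCH,0,.01,.01).ravel(); r=abs((out-l[2:])@[-l[1],l[0]])
    return l,np.median(r)
def isect(l,m):
    A=np.array([[-l[1],l[0]],[-m[1],m[0]]]); return np.linalg.solve(A,[A[0]@l[2:],A[1]@m[2:]])
O={'top0':(225,150),'side0':(290,130)}
# order: hi-neg, hi-pos, lo-pos, lo-neg
C={'top0':[(62,217),(253,573),(640,368),(447,35)],'side0':[(372,48),(55,160),(282,540),(592,410)]}
B=np.array([(95,-80,0),(95,80,0),(-95,80,0),(-95,-80,0)])/1000
obs={}
if __name__=='__main__':
  for n in C:
    f=load(n); im=f["image"].astype(float)
    c=[(np.array(z)+.5)/8-.5+O[n] for z in C[n]]
    L=[edge(im,c[i],c[(i+1)%4],2.5) for i in range(4)]
    print(n,'resid',[round(float(l[1]),2) for l in L])
    k=np.array([isect(L[i-1][0],L[i][0]) for i in range(4)]); print('shift',np.round(k-c,2).tolist())
    W=np.array([onz(f,k[i],z)[0] for i,z in enumerate((.1235,.1235,.0285,.0285))])
    print(np.round(W,4).tolist()); print('centre',np.round(W.mean(0),4))
    print('lens x',np.linalg.norm(W[1]-W[2]),np.linalg.norm(W[0]-W[3]),'y',np.linalg.norm(W[1]-W[0]),np.linalg.norm(W[2]-W[3]))
    for i,j in((2,1),(3,0)): d=W[i*0+j]-W[i]; print('yaw',np.degrees(np.arctan2(d[1],d[0])))
    for i,j in((0,1),(3,2)): d=W[j]-W[i]; print('yaw y',np.degrees(np.arctan2(d[1],d[0]))-90)
E
python3 edges.py
```

```text
top0 resid [0.06, 0.08, 0.13, 0.12]
shift [[-2.46, -0.32], [-1.22, 1.31], [0.46, 0.49], [0.24, -0.35]]
[[0.6182, 0.2098, 0.1235], [0.4749, 0.1358, 0.1235], [0.5576, -0.0166, 0.0285], [0.699, 0.0595, 0.0285]]
centre [0.5874 0.0971 0.076 ]
lens x 0.19771798156054135 0.19530366420916154 y 0.1612480969331753 0.16058996049371196
yaw 118.48099021316887
yaw 118.27058262080598
yaw y -242.66318954870547
yaw y -241.683370000287
side0 resid [0.32, 0.06, 0.07, 0.2]
shift [[0.46, 0.53], [-0.36, -0.57], [-0.13, 0.67], [0.3, -0.08]]
[[0.6215, 0.1858, 0.1235], [0.4801, 0.1206, 0.1235], [0.5578, -0.0203, 0.0285], [0.6971, 0.0547, 0.0285]]
centre [0.5891 0.0852 0.076 ]
lens x 0.18688049972598536 0.17866458303585167 y 0.1557027590296838 0.15812844584935346
yaw 118.86931410895814
yaw 119.93683825569907
yaw y -245.24213463831092
yaw y -241.68101554013387
```

```bash
cat >> h.py <<'E'
def tri(obs):
    A=np.zeros((3,3));b=np.zeros(3);S=[]
    for f,uv in obs:
        C,d=rays(f,uv);d=d[0]/np.linalg.norm(d[0]);M=np.eye(3)-np.outer(d,d);A+=M;b+=M@C;S.append((C,M))
    X=np.linalg.solve(A,b); return X,[np.linalg.norm(M@(X-C)) for C,M in S]
E
python3 - <<'E'
from h import *
T,S=load('top0'),load('side0')
z=lambda p,o:(np.array(p)+.5)/8-.5+o
R,o=bayframe(.5888,.092,118.5)
for nm,a,b in(('knob',(499,165),(463,300)),('post',(600,328),(312,400)),('lip neg top',(440,160),(460,345)),):
    X,e=tri([(T,z(a,(225,150))),(S,z(b,(290,130)))]); print(nm,np.round(X,4),np.round(e,4),'bay',np.round((X-o)@R*1000,1))
# knob blobs
for f,n,(x0,x1,y0,y1) in((T,'top',(280,294,162,178)),(S,'side',(342,354,160,174))):
    im=f['image'][y0:y1,x0:x1].astype(int).sum(2); print(n); print(im)
E
```

```text
knob [0.6354 0.0359 0.1014] [0.0002 0.0002] bay [-49.2 -14.2  57.8]
post [ 0.5715 -0.0012  0.0847] [0.0003 0.0003] bay [-59.4  59.7  44.4]
lip neg top [0.6417 0.0621 0.06  ] [0.001 0.001] bay [-52.7 -32.3  11.9]
top
[[344 347 349 343 351 389 450 478 482 477 477 475 478 477]
 [340 347 347 342 346 370 423 466 479 480 479 476 477 478]
 [352 345 352 345 344 343 356 428 483 486 481 481 478 477]
 [345 345 344 344 348 352 362 412 469 488 482 482 482 474]
 [345 340 348 370 395 415 389 334 392 447 469 482 479 479]
 [347 361 377 402 444 440 354 210 185 249 377 464 483 477]
 [389 413 419 367 367 358 240 157 161 163 250 410 484 481]
 [430 405 369 314 268 221 169 160 162 165 253 409 485 481]
 [386 330 333 298 205 169 158 171 165 179 314 441 489 478]
 [306 339 355 284 171 152 162 153 191 254 326 426 483 480]
 [231 279 331 277 176 154 154 189 293 361 362 407 471 480]
 [165 174 226 237 215 198 199 264 365 412 379 358 431 482]
 [172 169 186 226 280 312 319 350 383 393 381 345 412 473]
 [174 175 165 193 297 392 403 401 399 397 396 373 376 427]
 [180 177 171 166 248 357 396 401 393 396 414 396 364 365]
 [175 182 172 166 170 224 329 388 395 390 399 414 380 358]]
side
[[339 321 198 153 158 179 182 218 271 381 458 469]
 [343 336 259 217 227 278 268 322 336 365 446 466]
 [341 342 339 333 332 324 315 321 332 345 402 446]
 [339 342 342 345 337 274 239 215 272 336 349 385]
 [345 340 343 341 312 212 164 152 188 315 343 365]
 [345 344 342 315 210 158 150 148 164 262 334 349]
 [347 344 325 239 156 138 144 151 188 289 334 343]
 [346 339 269 172 136 134 139 164 250 328 340 340]
 [345 342 212 144 139 140 147 216 322 342 346 343]
 [357 375 211 145 139 140 172 275 337 343 346 346]
 [383 383 269 168 146 154 209 297 339 344 344 343]
 [394 389 370 247 197 227 283 335 343 340 348 345]
 [387 386 385 316 283 352 351 343 346 345 343 343]
 [368 355 307 327 310 415 399 351 345 346 346 345]]
```

```bash
python3 - <<'E'
from h import *
for n,(x0,x1,y0,y1) in(('top0',(330,380,198,226)),('side0',(295,330,215,260))):
    f=load(n); im=f['image'].astype(int); g=im.sum(2)
    m=np.zeros(g.shape,np.uint8); m[y0:y1,x0:x1]=(g[y0:y1,x0:x1]<270)
    z=cv2.resize(f["image"][y0:y1,x0:x1,::-1],None,fx=12,fy=12,interpolation=cv2.INTER_CUBIC); cv2.imwrite(f'pics/pack_{n}.png',z)
    P=cloud(f); mm=np.zeros(g.shape,bool); mm[y0:y1,x0:x1]=True; mm&=(P[...,2]>.025)&(f["range_z"]>0)
    q=P[mm]; q=q[q[:,2]>np.median(q[:,2])-.006]; print(n,len(q),'med z',np.median(q[:,2]))
    r=cv2.minAreaRect(q[:,:2].astype(np.float32)*1000); print('depth rect',r)
    c,_=cv2.findContours(m,cv2.RETR_EXTERNAL,cv2.CHAIN_APPROX_NONE); c=max(c,key=cv2.contourArea)[:,0]
    W=onz(f,c,.034)[:,:2]; print('colour rect',cv2.minAreaRect((W*1000).astype(np.float32)))
# obstacles
P=cloud(load('top0')); 
for (xa,xb,ya,yb) in((.3,.6,.3,.6),(.1,.4,.3,.8),(.5,.9,-.5,-.2),(.6,.8,.2,.5),(.5,.75,-.25,.0)):
    q=P[(P[...,0]>xa)&(P[...,0]<xb)&(P[...,1]>ya)&(P[...,1]<yb)&(P[...,2]<.7)]; print((xa,xb,ya,yb),q[:,2].max() if len(q) else None)
E
```

```text
top0 425 med z 0.03401739133451809
depth rect ((498.9167175292969, -176.7738800048828), (45.967098236083984, 110.84126281738281), 4.904573917388916)
colour rect ((500.0956726074219, -174.11077880859375), (42.95405578613281, 109.18523406982422), 4.192237854003906)
side0 397 med z 0.03220987881398685
depth rect ((499.4533386230469, -181.13470458984375), (46.65763854980469, 109.33025360107422), 4.380762100219727)
colour rect ((497.9186706542969, -198.2875213623047), (48.45933532714844, 128.0293426513672), 4.337097644805908)
(0.3, 0.6, 0.3, 0.6) 0.34944088166759935
(0.1, 0.4, 0.3, 0.8) 0.6999078677767134
(0.5, 0.9, -0.5, -0.2) 0.6999677822448155
(0.6, 0.8, 0.2, 0.5) 0.12117492070334324
(0.5, 0.75, -0.25, 0.0) 0.09518223911038803
```

View pics/pack_top0.png

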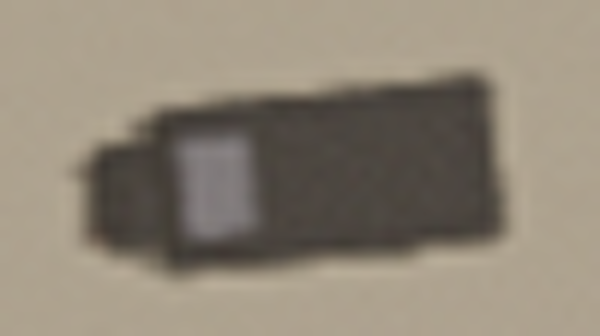

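View pics/pack_side0.png

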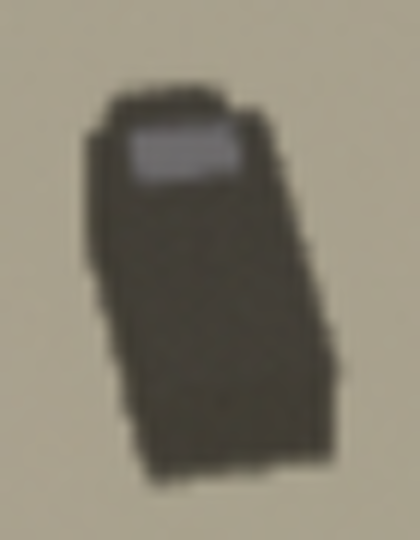

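```bash
cat >> h.py <<'E'
from scipy.spatial.transform import Rotation as Ro
BR,BO=bayframe(.590,.092,118.5)
def bw(p): return BR@(np.asarray(p,float)/1000)+BO      # bay mm -> world
def att(xdir,zdir):
    z=np.asarray(zdir,float);z=z/np.linalg.norm(z);x=np.asarray(xdir,float);x=x-z*(x@z);x/=np.linalg.norm(x)
    return Ro.from_matrix(np.c_[x,np.cross(z,x),z]).as_euler('xyz')
def knob_pose(a,sgn=1,z=63,lead=0.,rot=0.):
    ang=a+rot
    t=BR@np.array([np.cos(ang),np.sin(ang),0])*sgn
    aa=a+lead
    return bw((-59+75*np.sin(aa),61-75*np.cos(aa),z)),att(t,-BR[:,2])
def bay_pose(p,sgn=1): return bw(p),att(sgn*BR[:,1],-BR[:,2])
PC=np.array([.499,-.179]);PY=np.radians(94.6)
def pack_pose(z,px=-.008,sgn=1):
    x=np.array([np.cos(PY),np.sin(PY),0]);y=np.array([-x[1],x[0],0])
    p=np.r_[PC,z]+x*px; return p,att(sgn*y,[0,0,-1])
E
python3 - <<'E'
from h import *
from plant import robot
def t(p): 
    q=robot.inverse_kinematics([float(v) for v in p[0]],[float(v) for v in p[1]]); return None if q is None else np.round(q,2).tolist()
for s in(1,-1):
    for a in(.137,.7,1.2,1.7,2.2): print('knob',s,a,np.round(knob_pose(a,s)[0],3),t(knob_pose(a,s)))
    print('knob hi',t(knob_pose(.137,s,z=160)))
    print('pack',t(pack_pose(.02,sgn=s)),t(pack_pose(.2,sgn=s)))
    print('bay',t(bay_pose((-27,0,20),s)),t(bay_pose((-23,0,120),s)))
E
```

```text
knob 1 0.137 [0.637 0.034 0.106] [-0.05, 0.7, 0.2, 1.58, -0.58, 1.26, 2.62]
knob 1 0.7 [0.606 0.054 0.125] [0.74, 0.98, -1.19, 1.61, 0.39, 1.21, 2.32]
knob 1 1.2 [0.571 0.056 0.136] [-0.64, 0.86, 1.11, 1.78, -1.02, 1.59, -2.2]
knob 1 1.7 [0.537 0.042 0.138] [-0.64, 0.81, 1.11, 1.86, -0.97, 1.55, -1.66]
knob 1 2.2 [0.512 0.015 0.131] [-0.51, 0.68, 0.91, 1.91, -0.85, 1.41, -1.2]
knob hi [0.68, 0.87, -1.0, 1.4, 0.21, 1.37, 1.97]
pack [-0.38, 0.75, 0.91, 2.08, -0.89, 0.76, -1.96] [-0.56, 0.47, 1.12, 1.96, -0.5, 1.02, -2.27]
bay [-0.53, 0.89, 0.91, 1.71, -1.02, 1.47, -1.88] [-0.54, 0.9, 1.11, 1.6, -1.01, 1.7, -1.87]
knob -1 0.137 [0.637 0.034 0.106] [-0.34, 0.79, 0.67, 1.6, -0.84, 1.41, -0.31]
knob -1 0.7 [0.606 0.054 0.125] [-0.28, 0.68, 0.49, 1.68, -0.73, 1.32, 0.15]
knob -1 1.2 [0.571 0.056 0.136] [-0.26, 0.6, 0.44, 1.76, -0.69, 1.28, 0.64]
knob -1 1.7 [0.537 0.042 0.138] [-0.29, 0.56, 0.5, 1.84, -0.69, 1.27, 1.19]
knob -1 2.2 [0.512 0.015 0.131] [-0.21, 0.54, 0.45, 1.89, -0.65, 1.23, 1.72]
knob hi [-0.31, 0.76, 0.76, 1.47, -0.81, 1.59, -0.34]
pack [-0.27, 0.67, 0.73, 2.08, -0.73, 0.67, 1.04] [-0.43, 0.38, 0.91, 1.95, -0.37, 0.98, 0.74]
bay [-0.19, 0.71, 0.34, 1.69, -0.69, 1.21, 1.0] [-0.23, 0.66, 0.51, 1.58, -0.69, 1.42, 1.0]
```

```bash
cat >> h.py <<'E'
def L(v): return [float(x) for x in v]
def st(robot,tag=''):
    s=robot.sense(); print(tag,'t %.2f'%s['t'],'tcp',np.round(s['tcp_pos'],4),'bay',np.round((s['tcp_pos']-BO)@BR*1000,1),'F',np.round(s['wrist_force'],1),'Fbay',np.round(s['wrist_force']@BR,1),'op %.3f'%s['opening']); return s
E
python3 - <<'E'
from h import *
from plant import robot
robot.goto([.2,.6,.48],[3.1416,0,1.3]); st(robot)
print(np.round(robot.sense()['joint_pos'],2))
p,a=knob_pose(.137,-1,z=160)
q=robot.inverse_kinematics(L(p),L(a)); print(np.round(q,2),p)
E
```

```text
t 1.06 tcp [0.1996 0.5999 0.4778] bay [748.7 100.7  31.6] F [-0.9  0.4 -0.7] Fbay [ 0.3  0.6 -0.9] op 1.004
[-1.29  0.3  -0.03  1.25  0.01  1.59 -0.02]
[-0.32  0.77  0.77  1.47 -0.81  1.6  -0.33] [ 0.66000654 -0.00906843  0.19018551]
```

```bash
python3 - <<'E'
from h import *
from plant import robot
p,a=knob_pose(.137,-1,z=160)
robot.goto([.55,.12,.46],L(a)); st(robot)
robot.grip(.4); st(robot); print(robot.nose_length)
robot.goto(L(p),L(a)); st(robot); print(np.round(robot.sense()['joint_pos'],2))
for n in("top","side"):
    f=robot.grab_frame(n); cv2.imwrite(f"pics/{n}1.png",cv2.resize(f["image"][100:300,200:420,::-1],None,fx=3.6,fy=3,interpolation=cv2.INTER_CUBIC)); np.savez(f"{n}1.npz",**f)
E
```

```text
t 3.20 tcp [0.5498 0.1219 0.4599] bay [231.3  21.1 309.7] F [ 0.5 -0.3 -0.3] Fbay [-0.6 -0.3  0. ] op 0.999
 t 3.75 tcp [0.55 0.12 0.46] bay [229.9  21.8 310.7] F [-0.6 -0.5  0.1] Fbay [-0.1  0.7  0.2] op 0.397
0.011
 t 4.96 tcp [ 0.6607 -0.0082  0.1918] bay [-47.5 -14.3 161.2] F [ 0.4 -0.3  0.9] Fbay [ 0.1 -0.2  1. ] op 0.401
[-0.25  0.73  0.63  1.46 -0.74  1.55 -0.39]
```

View pics/side1.png

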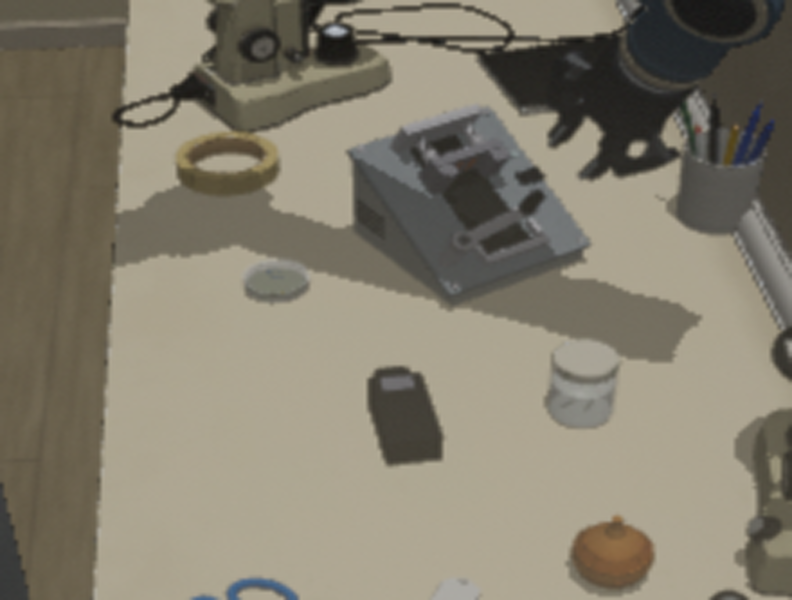

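```bash
python3 - <<'E'
from h import *
z=np.array([0.6607,-0.0082,0.1918])
for n,(x0,x1,y0,y1) in(('side1',(340,400,105,165)),('top1',(290,350,140,200))):
    f=load(n); im=cv2.resize(f["image"][y0:y1,x0:x1,::-1],None,fx=10,fy=10,interpolation=cv2.INTER_CUBIC)
    t=BR@np.array([np.cos(.137),np.sin(.137),0])
    for X,c in((z,(0,0,255)),(z-.011*BR[:,2],(0,255,0)),(z-.011*BR[:,2]+.017*t,(255,255,0)),(z-.011*BR[:,2]-.017*t,(255,255,0))):
        u=(proj(f,X)[0]-[x0,y0]+.5)*10-.5; cv2.drawMarker(im,tuple(int(v) for v in u),c,cv2.MARKER_CROSS,16,2)
    cv2.imwrite(f'pics/z_{n}.png',im)
E
```

```text
(no output)
```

View pics/z_side1.png

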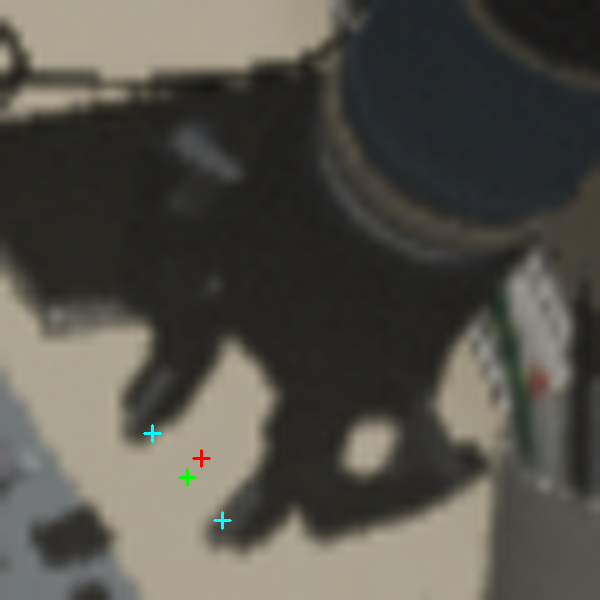

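View pics/z_top1.png

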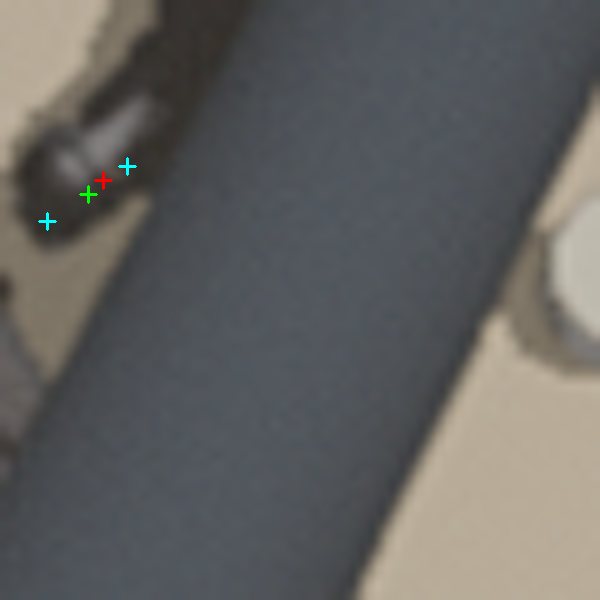

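```bash
python3 - <<'E'
from h import *
from plant import robot
X=np.array([.6354,.0359,.1014]); print('knob bay',(X-BO)@BR*1000)
p,a=knob_pose(.137,-1,z=64)
print(robot.move_straight(L(p),vel=.15,attitude=L(a),contact_N=6)); st(robot)
robot.grip(.3); st(robot)
for n in("side",):
    f=robot.grab_frame(n); cv2.imwrite(f"pics/{n}2.png",cv2.resize(f["image"][120:220,280:400,::-1],None,fx=6,fy=6,interpolation=cv2.INTER_CUBIC)); np.savez(f"{n}2.npz",**f)
E
```

```text
knob bay [-48.75718771 -13.12969046  57.47936912]
False
 t 5.85 tcp [0.6378 0.0325 0.1079] bay [-49.1 -13.6  65.2] F [-0.2 -0.2  0.1] Fbay [0.  0.3 0.2] op 0.401
 t 6.10 tcp [0.6377 0.0325 0.1078] bay [-49.1 -13.5  65.1] F [-0.3 -0.2  0.3] Fbay [0.1 0.4 0.3] op 0.300
```

View pics/side2.png

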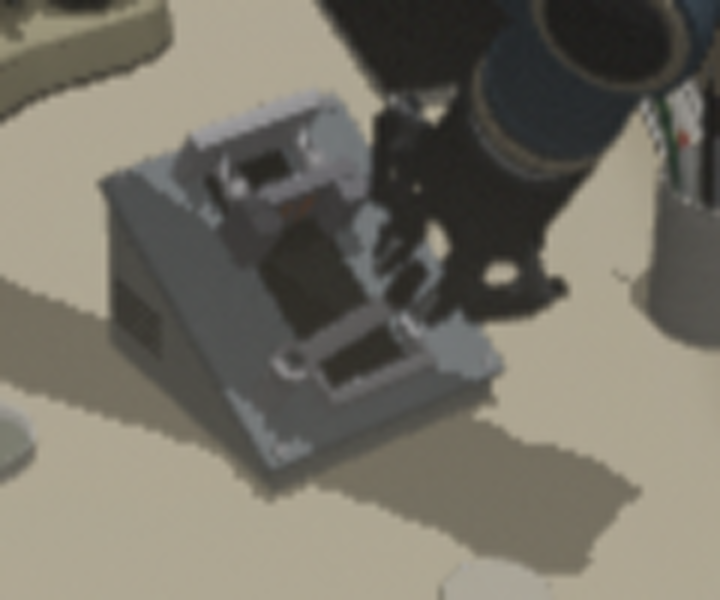

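```bash
python3 - <<'E'
from h import *
from plant import robot
for a in list(np.arange(.35,2.16,.225)):
    p,o=knob_pose(a,-1,z=64)
    c=robot.move_straight(L(p),vel=.12,attitude=L(o),contact_N=15); s=st(robot,'a=%.2f %s'%(a,c))
    if c: break
else:
    p,o=knob_pose(2.30,-1,z=64); c=robot.move_straight(L(p),vel=.05,attitude=L(o),contact_N=6); st(robot,'end %s'%c)
for n in("side","top"):
    f=robot.grab_frame(n); cv2.imwrite(f"pics/{n}3.png",cv2.resize(f["image"][120:220,220:340,::-1] if n=='top' else f["image"][120:220,280:400,::-1],None,fx=6,fy=6,interpolation=cv2.INTER_CUBIC)); np.savez(f"{n}3.npz",**f)
E
```

```text
a=0.35 False t 6.52 tcp [0.6276 0.043  0.1152] bay [-33.3  -9.6  64.4] F [ 0.  -0.6  0.1] Fbay [-0.4  0.3  0.4] op 0.302
a=0.57 False t 6.89 tcp [0.6148 0.0506 0.1223] bay [-18.6  -2.   64.1] F [-0.1  0.1  0.3] Fbay [0.3 0.  0.2] op 0.299
a=0.80 False t 7.27 tcp [0.6001 0.0554 0.1287] bay [-5.7  8.6 64.1] F [-0.7 -0.2  0.2] Fbay [0.2 0.7 0. ] op 0.299
a=1.02 False t 7.64 tcp [0.5842 0.057  0.1338] bay [ 4.6 21.8 64.1] F [0.2 0.1 0.6] Fbay [ 0.2 -0.2  0.5] op 0.301
a=1.25 False t 8.02 tcp [0.5679 0.0552 0.1373] bay [11.8 37.  64.1] F [ 0.8 -0.2 -0.9] Fbay [-0.9 -0.7 -0.5] op 0.299
a=1.48 False t 8.39 tcp [0.5521 0.05   0.1391] bay [15.3 53.4 64.1] F [-0.5 -0.4  0.3] Fbay [0.  0.6 0.3] op 0.300
a=1.70 False t 8.77 tcp [0.5374 0.0419 0.139 ] bay [15.1 70.1 64.1] F [-0.2  0.2  0.1] Fbay [ 0.3  0.1 -0.1] op 0.299
a=1.92 False t 9.14 tcp [0.5247 0.0312 0.1371] bay [11.2 86.4 64. ] F [-0.5  0.8 -0.6] Fbay [ 0.5  0.1 -1. ] op 0.295
a=2.15 False t 9.52 tcp [0.5146 0.0184 0.1334] bay [  3.8 101.4  64.1] F [ 0.1 -0.1  0.3] Fbay [ 0.  -0.1  0.3] op 0.300
end True t 9.82 tcp [0.51   0.0103 0.1301] bay [ -2.1 109.2  63.6] F [1.  1.3 2.5] Fbay [ 1.8 -1.5  1.8] op 0.301
```

View pics/side3.png

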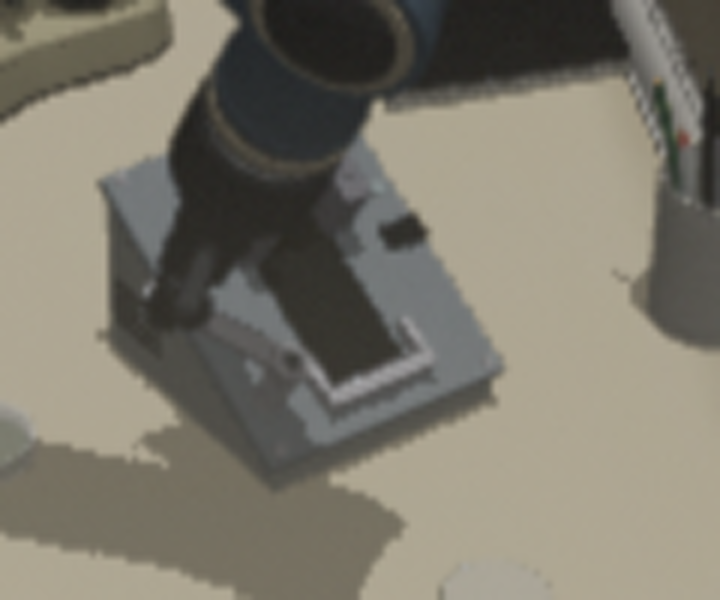

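```bash
python3 - <<'E'
from h import *
from plant import robot
p,o=knob_pose(2.19,-1,z=64); robot.move_straight(L(p),vel=.1,attitude=L(o))
p,o=knob_pose(2.19,-1,z=150); robot.move_straight(L(p),vel=.25); st(robot)
robot.grip(.85)
p,o=pack_pose(.16,sgn=-1); robot.goto(L(p),L(o)); st(robot); print(np.round(robot.sense()['joint_pos'],2))
for n in("side","top"):
    f=robot.grab_frame(n); cv2.imwrite(f"pics/{n}4.png",cv2.resize(f["image"][150:225,225:315,::-1] if n=='top' else f["image"][130:205,290:380,::-1],None,fx=8,fy=8,interpolation=cv2.INTER_CUBIC)); np.savez(f"{n}4.npz",**f)
    cv2.imwrite(f"pics/{n}4b.png",cv2.resize(f["image"][150:270,280:420,::-1],None,fx=5,fy=5,interpolation=cv2.INTER_CUBIC))
E
```

```text
t 10.68 tcp [ 0.5329 -0.0229  0.207 ] bay [  1.6 105.1 150.3] F [-0.4 -0.   0.3] Fbay [0.3 0.4 0.2] op 0.300
 t 12.10 tcp [ 0.5003 -0.1862  0.1602] bay [-132.6  211.6  173.7] F [ 1.   0.9 -0.5] Fbay [-0.  -1.3 -0.6] op 0.846
[-0.16  0.36  0.56  1.98 -0.25  0.86  0.61]
```

View pics/side4.png

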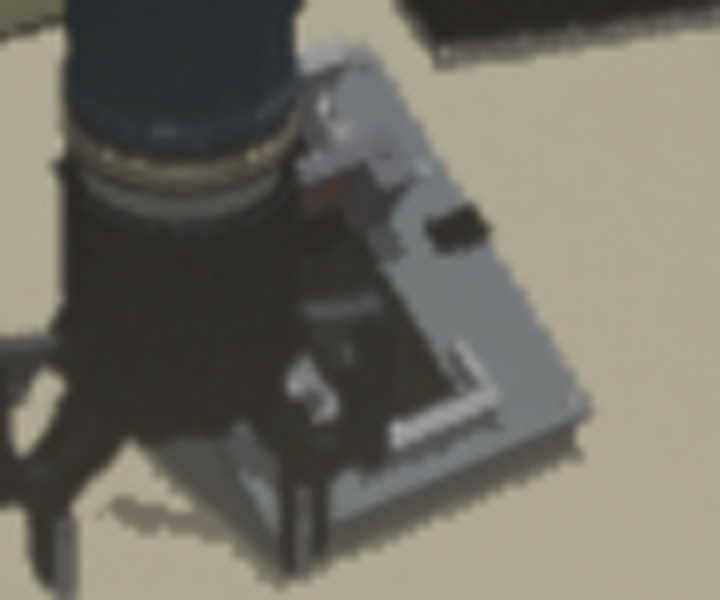

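View pics/top4.png

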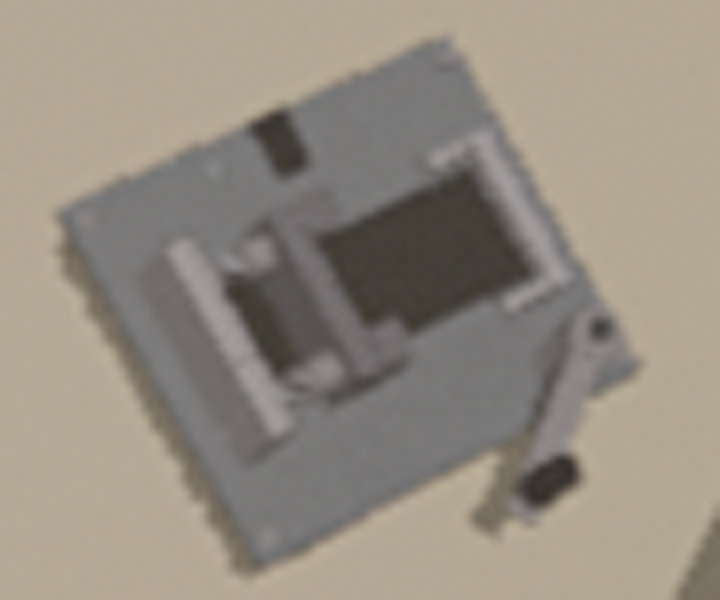

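View pics/side4b.png

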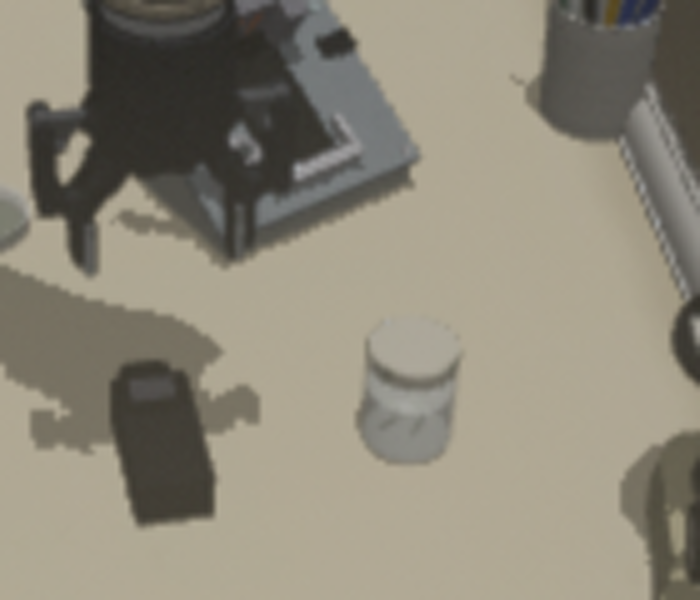

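```bash
python3 - <<'E'
from h import *
f=load('top4')
def b(uv,z): # zoom px onto bay plane of height z
    p=onplane(f,(np.array(uv)+.5)/8-.5+np.array([225,150]),BR[:,2],bw((0,0,z)))[0]; return np.round((p-BO)@BR*1000,1)
for nm,uv,z in(('lip outer neg',(492,130),14),('lip outer pos',(574,280),14),('inner lip face mid',(510,218),14),('guide neg end',(432,162),12),('guide pos end',(508,310),12),('stop front neg',(195,240),42),('stop front pos',(298,418),42),('car face mid z42',(345,320),42),('corner lo neg',(447,35),0),('corner lo pos',(640,368),0),('post',(601,327),45)): print(nm,b(uv,z))
f=load('side4')
def b2(uv,z):
    p=onplane(f,(np.array(uv)+.5)/8-.5+np.array([290,130]),BR[:,2],bw((0,0,z)))[0]; return np.round((p-BO)@BR*1000,1)
print('side lip outer neg',b2((498,398),14),'side corner lo neg',b2((592,410),0),'guide end neg',b2((462,345),12))
E
```

```text
lip outer neg [-79.3 -33.8  14. ]
lip outer pos [-77.4  35.5  14. ]
inner lip face mid [-66.1   1.6  14. ]
guide neg end [-49.  -32.7  12. ]
guide pos end [-45.3  34.2  12. ]
stop front neg [ 73.2 -39.3  42. ]
stop front pos [72.9 38.3 42. ]
car face mid z42 [35.3 12.9 42. ]
corner lo neg [-91.5 -79.4  -0. ]
corner lo pos [-91.8  78.3  -0. ]
post [-59.2  60.3  45. ]
side lip outer neg [-79.3 -30.9  14. ] side corner lo neg [-96.  -75.6  -0. ] guide end neg [-52.3 -30.7  12. ]
```

```bash
python3 - <<'E'
from h import *
from plant import robot
p,o=pack_pose(.019,sgn=-1); c=robot.move_straight(L(p),vel=.15,attitude=L(o),contact_N=8); s=st(robot,c)
if not c:
    robot.grip(0.0,strength=70); st(robot)
    q=p.copy(); q[2]=.15; robot.move_straight(L(q),vel=.15); st(robot); print(robot.nose_length)
for n in("side","top"):
    f=robot.grab_frame(n); np.savez(f"{n}5.npz",**f)
    cv2.imwrite(f"pics/{n}5.png",cv2.resize(f["image"][150:270,280:420,::-1],None,fx=5,fy=5,interpolation=cv2.INTER_CUBIC))
E
```

```text
False t 13.29 tcp [ 0.5002 -0.1873  0.0197] bay [-203.6  212.1   52.5] F [ 0.4 -0.4  0.1] Fbay [-0.4 -0.1  0.3] op 0.849
 t 13.65 tcp [ 0.5005 -0.1871  0.0202] bay [-203.4  211.8   53. ] F [-0.3  1.1  5.3] Fbay [ 3.6 -0.3  4. ] op 0.528
 t 14.68 tcp [ 0.4988 -0.1866  0.1491] bay [-137.8  213.   163.9] F [ 0.4  0.3 -4.3] Fbay [-2.1 -0.5 -3.7] op 0.524
0.011
```

View pics/side5.png

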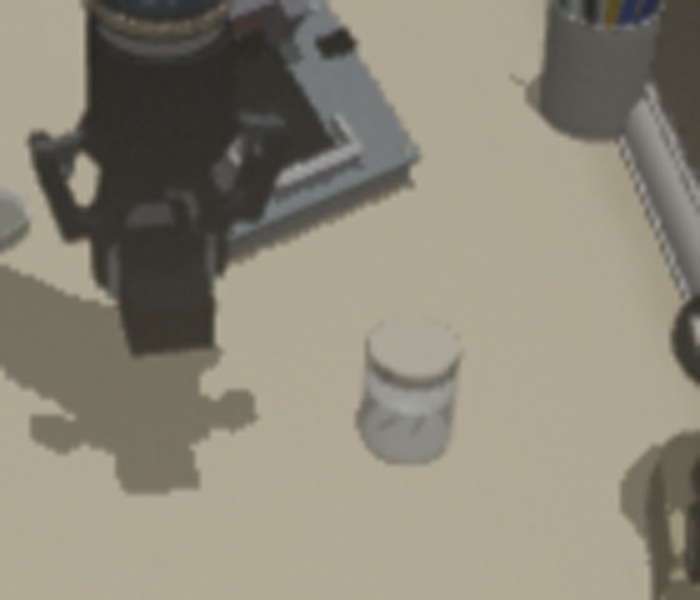

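View pics/top5.png

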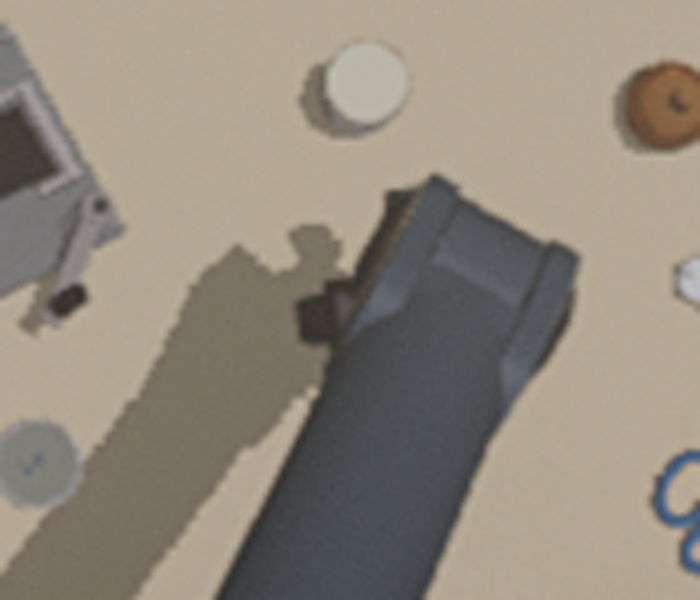

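```bash
python3 - <<'E'
from h import *
from plant import robot
p,o=pack_pose(.20,sgn=-1); robot.move_straight(L(p),vel=.2)
p,o=bay_pose((-57,0,140),-1); robot.goto(L(p),L(o)); st(robot)
p,o=bay_pose((-57,0,60),-1); c=robot.move_straight(L(p),vel=.15,attitude=L(o),contact_N=8); st(robot,c)
for n in("side","top"):
    f=robot.grab_frame(n); np.savez(f"{n}6.npz",**f)
    cv2.imwrite(f"pics/{n}6.png",cv2.resize(f["image"][150:225,225:315,::-1] if n=='top' else f["image"][130:205,290:380,::-1],None,fx=8,fy=8,interpolation=cv2.INTER_CUBIC))
E
```

```text
t 16.09 tcp [ 0.646  -0.0146  0.1679] bay [-58.3   1.7 139.8] F [-0.1 -1.  -3.8] Fbay [-2.6  0.6 -2.8] op 0.523
False t 16.77 tcp [0.6286 0.0214 0.1006] bay [-57.4  -0.2  61.5] F [ 0.7  0.1 -2.9] Fbay [-1.7 -0.6 -2.4] op 0.521
```

View pics/side6.png

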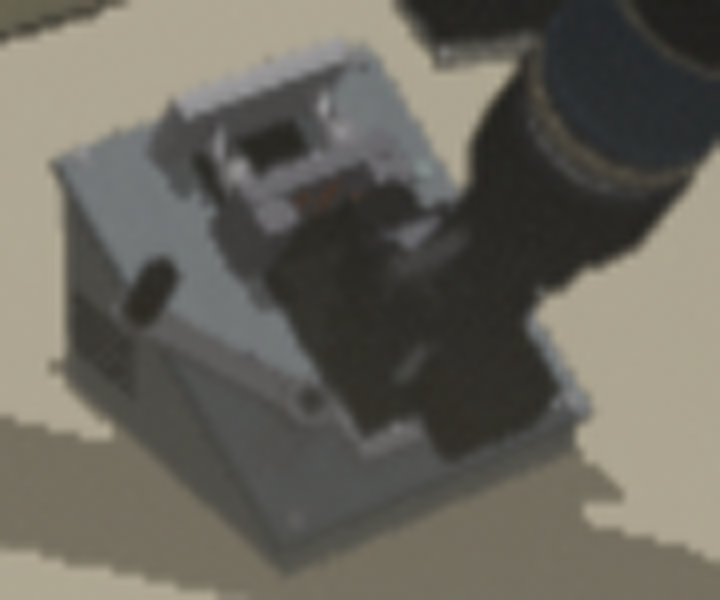

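View pics/top6.png

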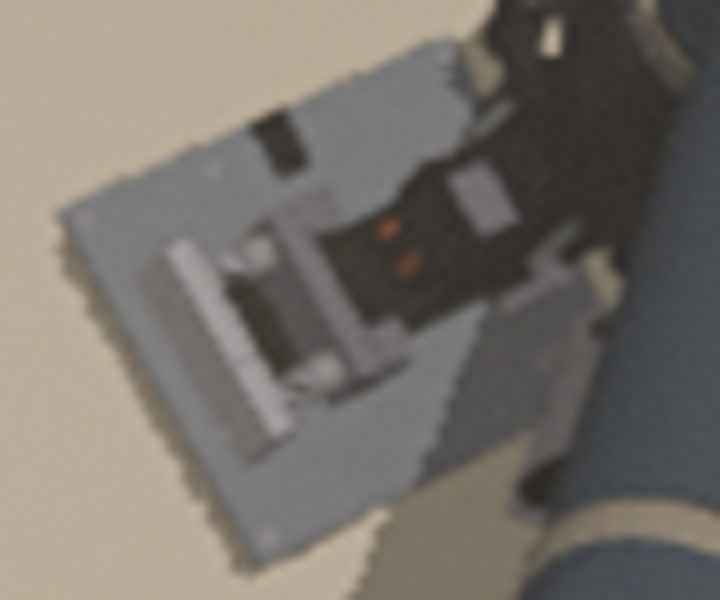

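```bash
python3 - <<'E'
from h import *
f=load('top6')
def b(uv,z):
    p=onplane(f,(np.array(uv)+.5)/8-.5+np.array([225,150]),BR[:,2],bw((0,0,z)))[0]; return np.round((p-BO)@BR*1000,1)
print('contacts tip',b((388,229),58),b((408,264),58),b((399,247),58),'at z70',b((399,247),70)); print('label',b((485,197),75),[b(c,75) for c in((450,178),(487,164),(520,215),(490,235))])
im=f['image'].astype(int); m=(im[...,0]-im[...,2]>45); m[:170]=0;m[190:]=0;m[:,:265]=0;m[:,285:]=0
w=im[...,0]-im[...,2]-30; v,u=np.nonzero(m); print(len(u)); 
if len(u): c=np.array([np.average(u,weights=w[m]),np.average(v,weights=w[m])]); p=onplane(f,c,BR[:,2],bw((0,0,58)))[0]; print(c,(p-BO)@BR*1000)
# carriage centre y: top ends of the carriage's lit edge
print('carriage ends z42',b((300,190),42),b((375,365),42),'stop ends',b((175,245),42),b((285,430),42))
E
```

```text
contacts tip [ 8.2 -9.1 58. ] [ 8.2  6.4 58. ] [ 7.9 -1.  58. ] at z70 [14.4  0.7 70. ]
label [-26.   -1.5  75. ] [array([-16.9, -13.9,  75. ]), array([-34.1, -12.7,  75. ]), array([-35.4,  10.6,  75. ]), array([-19.6,  12.5,  75. ])]
2
[273.40425532 178.        ] [ 6.82019734 -9.13407662 58.        ]
carriage ends z42 [ 24.2 -39.7  42. ] [33.7 33.5 42. ] stop ends [ 81.4 -40.7  42. ] [80.  40.2 42. ]
```

```bash
python3 - <<'E'
from h import *
from plant import robot
p,o=bay_pose((-57,0.5,37),-1); c=robot.move_straight(L(p),vel=.1,attitude=L(o),contact_N=6); st(robot,c)
if not c:
    p,o=bay_pose((-28,0.5,37),-1); c=robot.move_straight(L(p),vel=.04,attitude=L(o),contact_N=4); s=st(robot,c)
for n in("side","top"):
    f=robot.grab_frame(n); np.savez(f"{n}7.npz",**f)
    cv2.imwrite(f"pics/{n}7.png",cv2.resize(f["image"][150:225,225:315,::-1] if n=='top' else f["image"][130:205,290:380,::-1],None,fx=8,fy=8,interpolation=cv2.INTER_CUBIC))
E
```

```text
False t 17.26 tcp [0.6216 0.0325 0.0792] bay [-56.8   0.7  36.4] F [-0.1  0.1 -3.4] Fbay [-1.6  0.  -3. ] op 0.525
True t 17.82 tcp [0.6139 0.0465 0.0894] bay [-37.8   0.7  37.3] F [ 1.6 -1.4 -3.4] Fbay [-3.4 -0.7 -1.9] op 0.525
```

View pics/side7.png

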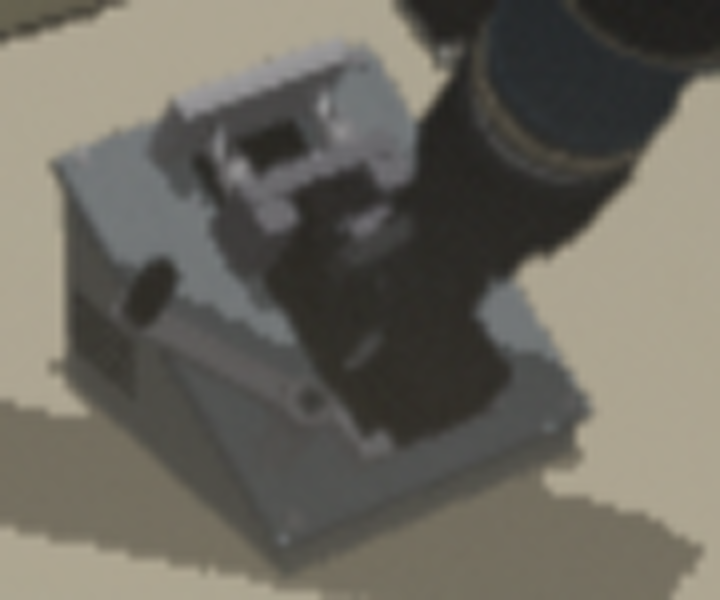

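View pics/top7.png

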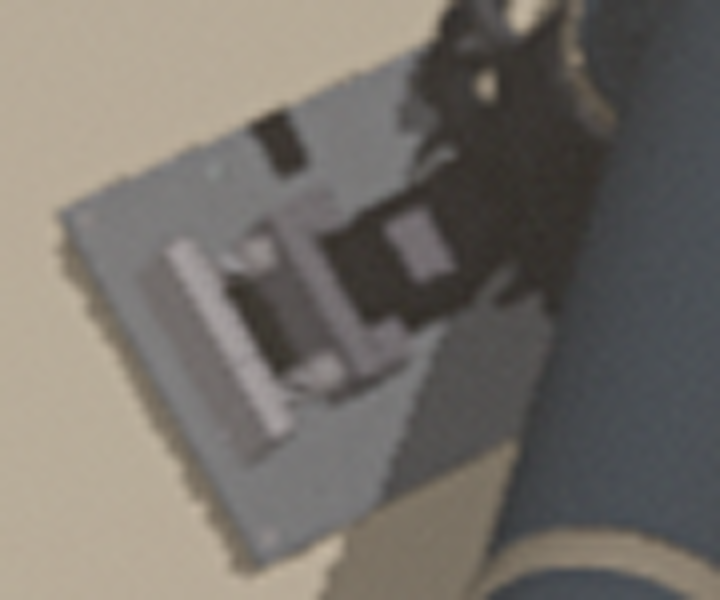

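```bash
python3 - <<'E'
from h import *
from plant import robot
for x in(-35,-31,-27,-22.5):
    p,o=bay_pose((x,.5,37),-1); c=robot.move_straight(L(p),vel=.05,attitude=L(o),contact_N=25); st(robot,c)
    if c: break
for n in("side","top"):
    f=robot.grab_frame(n); np.savez(f"{n}8.npz",**f)
    cv2.imwrite(f"pics/{n}8.png",cv2.resize(f["image"][150:225,225:315,::-1] if n=='top' else f["image"][130:205,290:380,::-1],None,fx=8,fy=8,interpolation=cv2.INTER_CUBIC))
E
```

```text
False t 18.17 tcp [0.6127 0.0473 0.0893] bay [-36.7   1.3  36.6] F [ 1.6 -4.5 -9.4] Fbay [-8.8  0.7 -5.8] op 0.522
False t 18.42 tcp [0.611  0.0505 0.0915] bay [-32.5   1.3  36.7] F [  1.5  -5.4 -10.9] Fbay [-10.1   1.3  -6.7] op 0.525
False t 18.67 tcp [0.6095 0.0532 0.0933] bay [-29.    1.3  36.7] F [  2.   -5.4 -11.1] Fbay [-10.5   0.8  -6.8] op 0.524
False t 18.92 tcp [0.6079 0.0561 0.0954] bay [-25.    1.4  36.8] F [  3.   -6.4 -11.7] Fbay [-11.9   0.4  -6.6] op 0.525
```

View pics/side8.png

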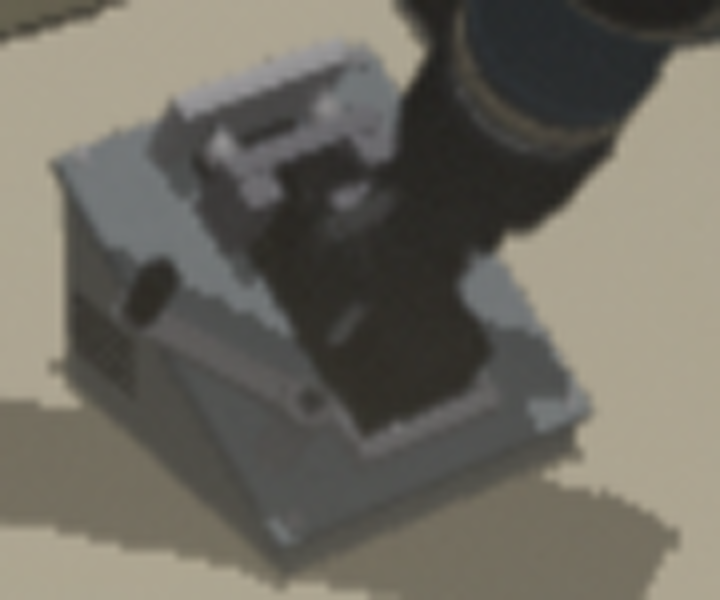

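View pics/top8.png

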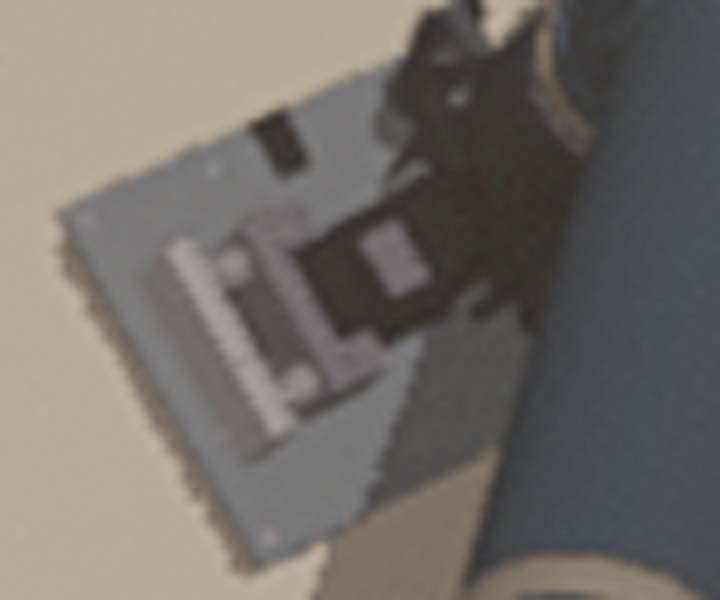

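```bash
python3 - <<'E'
from h import *
from plant import robot
p,o=bay_pose((-21,.2,37),-1); robot.move_straight(L(p),vel=.05,attitude=L(o),contact_N=25); st(robot)
for z in (30,25,21,16):
    p,o=bay_pose((-21,.2,z),-1); c=robot.move_straight(L(p),vel=.04,attitude=L(o),contact_N=16); st(robot,(z,c))
    if c: break
E
```

```text
t 19.27 tcp [0.6075 0.0569 0.0959] bay [-24.    1.4  36.9] F [  2.6  -7.1 -11. ] Fbay [-12.    1.1  -5.7] op 0.521
(30, False) t 19.59 tcp [0.6071 0.0591 0.0911] bay [-24.6   0.7  31.6] F [ 3.8 -9.3 -7.1] Fbay [-12.2   1.1  -1.1] op 0.523
(25, False) t 19.87 tcp [0.6064 0.0611 0.0872] bay [-24.7   0.3  27.2] F [ 4.8 -9.3 -5.8] Fbay [-11.9   0.2   0.2] op 0.524
(21, False) t 20.12 tcp [0.6058 0.0629 0.0839] bay [-24.7   0.1  23.4] F [  5.3 -10.1  -5.3] Fbay [-12.5   0.2   1.1] op 0.523
(16, False) t 20.39 tcp [0.6054 0.0641 0.0807] bay [-25.2  -0.3  20. ] F [  6.3 -12.3  -0.8] Fbay [-12.4   0.4   6.2] op 0.528
```

```bash
python3 - <<'E'
from h import *
from plant import robot
for z in (13,10,7):
    p,o=bay_pose((-21,.2,z),-1); c=robot.move_straight(L(p),vel=.03,attitude=L(o),contact_N=20); s=st(robot,(z,c))
    if s['wrist_force']@BR[:,2]>18: break
for n in("side","top"):
    f=robot.grab_frame(n); np.savez(f"{n}9.npz",**f)
    cv2.imwrite(f"pics/{n}9.png",cv2.resize(f["image"][150:225,225:315,::-1] if n=='top' else f["image"][130:205,290:380,::-1],None,fx=8,fy=8,interpolation=cv2.INTER_CUBIC))
E
```

```text
(13, False) t 20.64 tcp [0.6054 0.0641 0.0806] bay [-25.3  -0.3  19.9] F [  4.5 -14.6  11.3] Fbay [-7.3  3.  17.3] op 0.527
(10, False) t 20.89 tcp [0.6055 0.0642 0.0806] bay [-25.3  -0.3  19.9] F [  3.1 -19.3  23.3] Fbay [-4.3  6.5 29.4] op 0.524
```

View pics/side9.png

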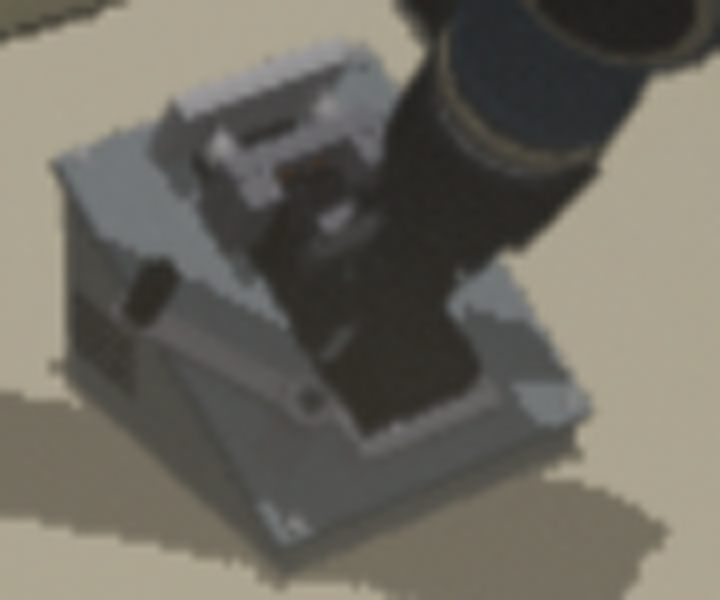

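View pics/top9.png

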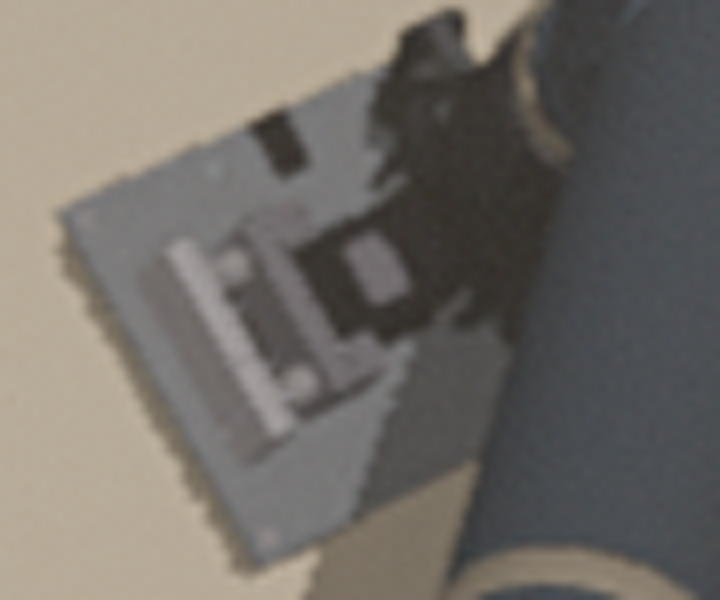

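```bash
python3 - <<'E'
from h import *
from plant import robot
p,o=bay_pose((-25,.2,13),-1); robot.move_straight(L(p),vel=.04,attitude=L(o)); st(robot)
robot.grip(.75); st(robot,'open'); robot.sleep(.3); st(robot)
p,o=bay_pose((-27,.2,110),-1); robot.move_straight(L(p),vel=.2,attitude=L(o)); st(robot)
robot.goto(L(bw((-75,40,190))),L(o)); st(robot)
for n in("side","top"):
    f=robot.grab_frame(n); np.savez(f"{n}10.npz",**f)
    cv2.imwrite(f"pics/{n}10.png",cv2.resize(f["image"][150:225,225:315,::-1] if n=='top' else f["image"][130:205,290:380,::-1],None,fx=8,fy=8,interpolation=cv2.INTER_CUBIC))
E
```

```text
t 21.27 tcp [0.6056 0.064  0.0805] bay [-25.5  -0.4  19.9] F [  0.2 -11.3  20. ] Fbay [ 1.3  5.2 22.3] op 0.528
open t 21.59 tcp [0.6027 0.069  0.075 ] bay [-23.3  -0.2  12.2] F [-0.3  0.2  0.4] Fbay [0.5 0.2 0.1] op 0.748
 t 21.89 tcp [0.6031 0.0675 0.0746] bay [-24.8   0.2  12.7] F [-0.4 -0.4 -0.7] Fbay [-0.5  0.6 -0.5] op 0.750
 t 22.52 tcp [0.6264 0.0237 0.157 ] bay [-26.5   0.5 108.8] F [-0.5  0.1 -0.2] Fbay [ 0.2  0.4 -0.4] op 0.749
 t 23.02 tcp [ 0.6306 -0.0679  0.2021] bay [-75.4  40.7 189.1] F [0.7 0.7 0.5] Fbay [ 0.5 -0.9  0.3] op 0.752
```

View pics/side10.png

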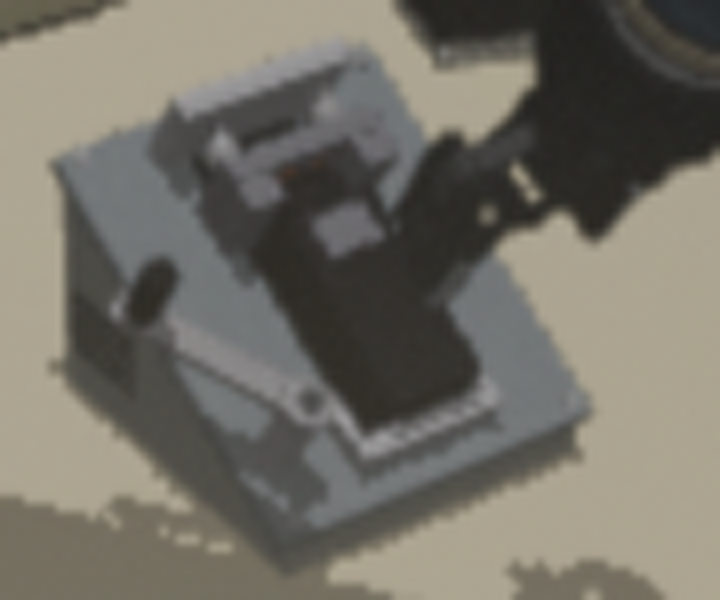

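View pics/top10.png

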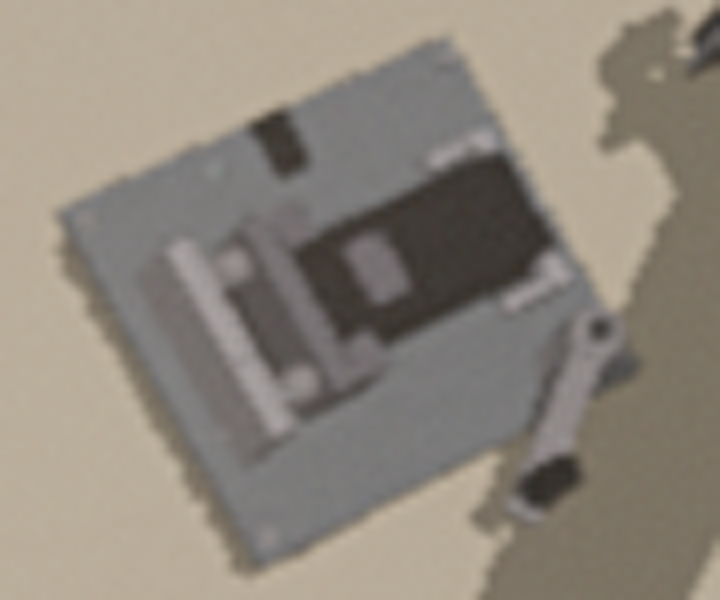

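```bash
python3 - <<'E'
from h import *
f=load('top10')
def b(uv,z):
    p=onplane(f,(np.array(uv)+.5)/8-.5+np.array([225,150]),BR[:,2],bw((0,0,z)))[0]; return np.round((p-BO)@BR*1000,1)
print('tail corners z34',b((503,150),34),b((556,240),34),'shoulder',b((298,252),34),b((345,340),34))
for n in('top10','side10'):
    f=load(n); P=(cloud(f)-BO)@BR*1000; ok=f['range_z']>0
    g=f['image'].astype(int).sum(2)
    dark=ok&(g<230)&(P[...,0]>-62)&(P[...,0]<8)&(abs(P[...,1])<17)&(P[...,2]>20)&(P[...,2]<55)
    q=P[dark]; A=np.c_[q[:,0]+15,q[:,1],np.ones(len(q))]
    for _ in range(4):
        c=np.linalg.lstsq(A,q[:,2],rcond=None)[0]; r=abs(q[:,2]-A@c); k=r<6; q,A=q[k],A[k]
    print(n,'pack plane slope x,y, height',np.round(c,4),len(q))
    pl=ok&(g>280)&(abs(P[...,0])<90)&(abs(P[...,1])>42)&(abs(P[...,1])<75)&(abs(P[...,2])<10)&(P[...,0]<60)&((P[...,1]<0)|(P[...,0]>-20))
    q=P[pl]; A=np.c_[q[:,0]+15,q[:,1],np.ones(len(q))]; c=np.linalg.lstsq(A,q[:,2],rcond=None)[0]; print('  plate',np.round(c,4),len(q))
E
```

```text
tail corners z34 [-67.3 -21.3  34. ] [-67.8  20.3  34. ] shoulder [ 34.1 -19.7  34. ] [35.4 18.8 34. ]
top10 pack plane slope x,y, height [9.60000e-03 2.68000e-02 3.41926e+01] 182
  plate [ 0.0005 -0.0045  0.1298] 630
side10 pack plane slope x,y, height [-5.70000e-03 -1.55000e-02  3.21284e+01] 160
  plate [-0.009   0.0031 -1.6231] 340
```

```bash
python3 - <<'E'
from h import *
from plant import robot
p,o=knob_pose(2.19,-1,z=150); robot.goto(L(p),L(o)); robot.grip(.4)
p,o=knob_pose(2.19,-1,z=64); c=robot.move_straight(L(p),vel=.15,attitude=L(o),contact_N=6); st(robot,c)
assert not c
robot.grip(.3)
for a in list(np.arange(1.95,.1,-.225)):
    p,o=knob_pose(a,-1,z=64)
    c=robot.move_straight(L(p),vel=.12,attitude=L(o),contact_N=12); s=st(robot,'a=%.2f %s'%(a,c))
    if c: break
else:
    p,o=knob_pose(-.15,-1,z=64); c=robot.move_straight(L(p),vel=.05,attitude=L(o),contact_N=6); st(robot,'end %s'%c)
E
```

```text
False t 24.84 tcp [0.5133 0.0151 0.133 ] bay [  1.6 104.1  64.9] F [ 0.1  0.2 -0.1] Fbay [ 0.1 -0.2 -0.2] op 0.398
a=1.95 False t 25.48 tcp [0.5229 0.0296 0.1369] bay [10.7 88.7 64.1] F [-0.8 -0.   0.3] Fbay [0.5 0.7 0.1] op 0.296
a=1.72 False t 25.86 tcp [0.5349 0.0404 0.1388] bay [14.9 73.  63.9] F [-0.1  0.3  0.1] Fbay [ 0.4 -0.1 -0.1] op 0.302
a=1.50 False t 26.23 tcp [0.5493 0.0489 0.1391] bay [15.6 56.4 63.9] F [ 0.4  0.  -0.1] Fbay [-0.2 -0.4  0.1] op 0.302
a=1.27 False t 26.61 tcp [0.565  0.0544 0.1377] bay [12.6 39.9 63.9] F [ 0.4  0.6 -0.5] Fbay [ 0.  -0.7 -0.6] op 0.300
a=1.05 False t 26.98 tcp [0.5814 0.0568 0.1344] bay [ 6.  24.4 63.9] F [ 0.1  0.3 -0.8] Fbay [-0.2 -0.3 -0.8] op 0.300
a=0.82 False t 27.36 tcp [0.5974 0.0559 0.1295] bay [-3.8 10.7 63.9] F [ 0.6 -0.3 -0.2] Fbay [-0.6 -0.3  0.1] op 0.302
a=0.60 False t 27.73 tcp [0.6124 0.0515 0.1232] bay [-16.4  -0.4  64. ] F [-0.3 -0.4  0.1] Fbay [-0.1  0.5  0.2] op 0.299
a=0.37 False t 28.11 tcp [0.6255 0.0442 0.1158] bay [-31.2  -8.4  64. ] F [ 0.2  0.  -0.2] Fbay [-0.2 -0.2 -0.1] op 0.296
a=0.15 False t 28.48 tcp [0.6362 0.034  0.1077] bay [-47.4 -12.9  64. ] F [-0.4  0.6 -0.5] Fbay [ 0.4  0.1 -0.8] op 0.298
end True t 28.90 tcp [0.6434 0.0219 0.0991] bay [-63.9 -13.5  63.5] F [-0.6  0.8  3.4] Fbay [2.5 0.2 2.4] op 0.302
```

```bash
python3 - <<'E'
from h import *
from plant import robot
p=bw((-61,-13.5,64)); robot.move_straight(L(p),vel=.1)
p=bw((-61,-13.5,170)); robot.move_straight(L(p),vel=.2); st(robot)
s=robot.sense(); robot.goto([.60,-.14,.36],L(s['tcp_rot'])); st(robot)
for n in("side","top"):
    f=robot.grab_frame(n); np.savez(f"{n}11.npz",**f)
    cv2.imwrite(f"pics/{n}11.png",cv2.resize(f["image"][150:225,225:315,::-1] if n=='top' else f["image"][130:205,290:380,::-1],None,fx=8,fy=8,interpolation=cv2.INTER_CUBIC))
    cv2.imwrite(f"pics/{n}11full.png",f["image"][:,:,::-1])
E
```

```text
t 29.83 tcp [ 0.667  -0.0221  0.1917] bay [-60.8 -13.3 168.7] F [ 0.5 -0.1 -0.2] Fbay [-0.4 -0.4 -0. ] op 0.300
 t 30.70 tcp [ 0.6004 -0.1379  0.3581] bay [-38.2 100.5 347.8] F [ 0.1 -0.4 -0.7] Fbay [-0.6  0.1 -0.4] op 0.299
```

View pics/side11.png

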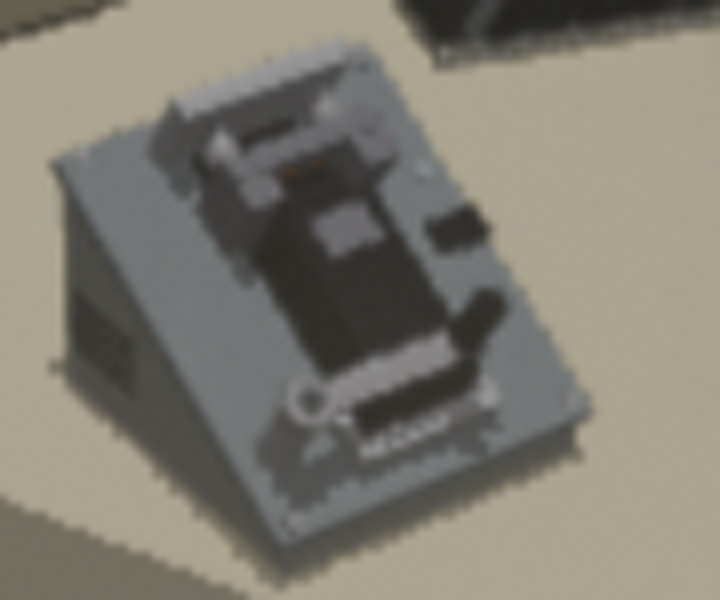

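View pics/top11.png

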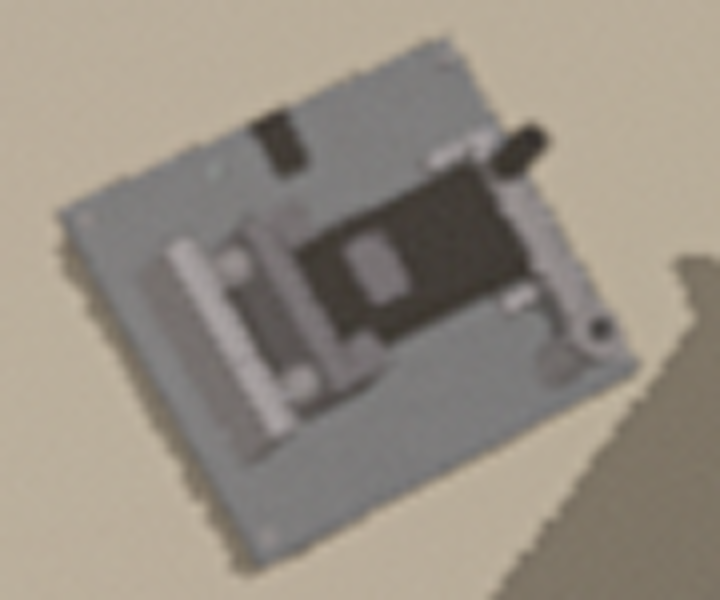

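View pics/top11full.png

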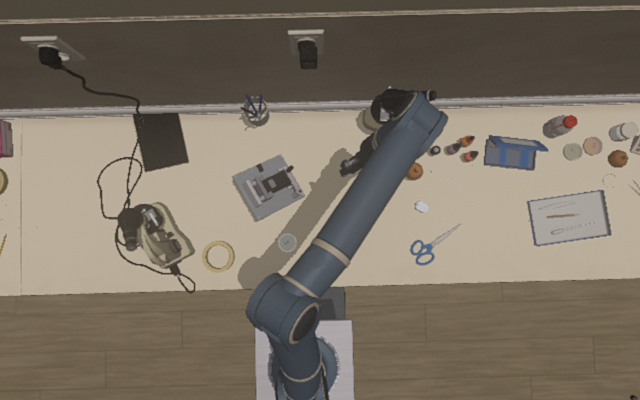

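The side view shows the bar lying across the tail, with the knob at zoom (475,320). The top view shows the knob at (523,150), and the dish, tape and onion where they were. The jar is behind the arm in the top view, so I'll check it in the side view. Then I'll check the keeper angle and hand in.

```bash
python3 - <<'E'
from h import *
T,S=load('top11'),load('side11')
X,e=tri([(T,(np.array((523,150))+.5)/8-.5+[225,150]),(S,(np.array((477,318))+.5)/8-.5+[290,130])]); k=(X-BO)@BR*1000
print('knob',k.round(1),np.round(e,4),'angle',np.arctan2(k[0]+59,61-k[1]))
a,b=load('side0')['image'],S['image']
print('side jar/onion diff',np.abs(a[205:245,345:380].astype(int)-b[205:245,345:380]).mean(),np.abs(a[265:300,352:388].astype(int)-b[265:300,352:388]).mean())
P=(cloud(S)-BO)@BR*1000; g=S['image'].astype(int).sum(2)
d=(S['range_z']>0)&(g<230)&(P[...,0]>-40)&(P[...,0]<8)&(abs(P[...,1])<17)&(P[...,2]>20)&(P[...,2]<55); print('pack top z',np.median(P[d][:,2]),'(side plate bias -1.6)')
from plant import robot
robot.close_job()
E
```

```text
knob [-59.1 -13.2  60.7] [0.0007 0.0007] angle -0.0007329017391489364
side jar/onion diff 19.948095238095238 3.3039682539682538
pack top z 31.837534349975964 (side plate bias -1.6)
the job is handed in; nothing more can be done
```

View pics/side11full.png

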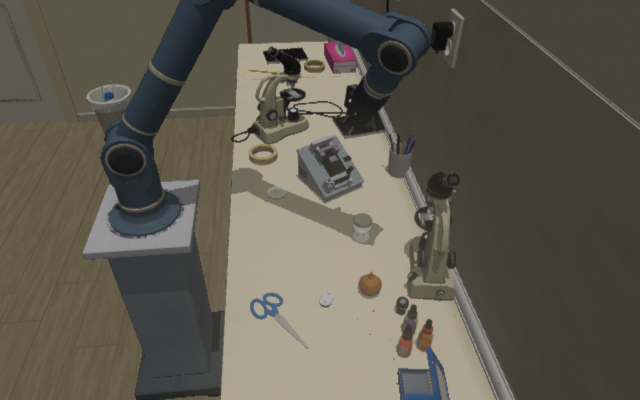

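The job is handed in at about 31 s of the 64 s allowed, and my last checks found the pack seated and the keeper closed. `close_job` gives no verdict, so I can't confirm the pass itself.

**What I did**
1. Swung the keeper to its open stop with the fingers loosely either side of the knob.
2. Gripped the pack across its width and lifted it.
3. Pressed its nose on the carriage. The spring force implied about 14 mm of travel.
4. Pushed it down until it stopped hard on the plate, then eased back and let go.
5. Swung the keeper to its closed stop and backed the arm away.

**Last checks**
- **Pack:** the top face is 34 mm above the plate in both views, against 34 mm expected, after removing the side camera's 1.6 mm offset. After release it measured within 0.03 rad of flat. The tail measured x = -67.5 mm; the lip also read 2–4 mm too far up the slope, so that fits the tail resting on it. Sideways it is off by about 0.5 mm.
- **Carriage:** not measured after release; it was still visibly pressed back in the pictures.
- **Keeper:** about 0.00 rad, with contact felt at the stop.
- **Bystanders:** jar, dish, tape and onion all look to be in their starting places. An image comparison at the jar flagged a difference, and I only looked into it after handing in. The picture shows the arm's shadow falling there and the jar standing where it was.

The two cameras disagreed by about 4 mm along world y. I used the mean, and the contacts with the carriage, plate and stops agreed with it to within about 3 mm.

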